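Refit the vacuum manifold of the board hold-down

ROBOT

A 6-joint arm with a two-finger parallel gripper is mounted at the origin on a cart in front of the work surface, level with it; the furniture and walls round the work are solid. World frame = base frame: x ahead of the robot, y to its left, z up, the work surface at z = 0. Lengths are in m, angles in rad, forces in N, time in s.
With the tool pointing down it reaches from about 0.35 to 0.875 m from the base axis. Payload 15.5 kg.
Tool frame: the origin (TCP) lies midway between the tips of the shut fingers; the grasp point (between the pads) lies 19 mm behind it (env.pinch_z is the distance from the TCP to the grasp point, in m); z points along the fingers, y is the line along which they close (so a half turn about z gives the same grasp; the last joint's range is limited). The gripper opens to 85 mm and grips with 20 to 120 N. Pads are 22 mm wide; open, the fingers measure 114 mm over their backs; the gripper's body (76 mm by 85 mm) begins 54 mm behind the grasp point. The pads swing forward as they close: fully open they stand 13 mm farther back than shut.
Start: joints at [1.016, 0.494, 1.345, -0, 1.302, -0.096], TCP at [0.277, 0.56, 0.231] pointing down, gripper open.
Joint ranges: [-2.91, 2.91], [-0.82, 2.16], [0.22, 2.67], [-1.22, 4.37], [0.12, 2.79], [-3.08, 3.08]. Speed limits (rad/s): [1.89, 1.89, 2.57, 3.01, 3.01, 3.01].

INTERFACE

Orientations are given as a rotation vector (axis times angle).
In Python, from bench import env, optics, sign_off gives the robot as it stands.
- The arm moves only by the tool servo_tool, never from a script. Its argument "plan" is one flat list of numbers, 5 for each row, row after row: the shift along the tool's x, y, z in m, then the turn about the tool's z in rad, then the opening, from 0 (shut) to 1 (fully open). A call has 1 to 8 rows; each row shifts and turns the commanded pose from where the row before left it, along the tool's axes as they then stand; what a row does not reach is not made up. A row lasts 1/12 s, in which the tool goes at most 41.7 mm and 7.16 degrees, less where a joint would pass 70% of its speed; a pose out of reach is approached as far as the arm can. A call with a gripper value outside its range is refused whole. The fingers move at their own pace and stop on an object; the grip force is fixed at half the most. Time passes only in rows, so rows that do not move let the fingers close. It gives the time, the measured TCP pose, the force, the opening and the grip force at its end, in the units of the state.
- env.sense(): the state, without advancing time (a new reading comes with each control period).
- optics.capture(name): name is "scene" or "side" or "wrist"; returns (picture, depth): 400x640x3 uint8, red, green, blue; 400x640 float32, m along the optical axis (not along the pixel's ray), 0 where there is no reading.
- optics.calibration(name): a dict with "fx", "fy", "cx", "cy" (pixels), "k1" (the pictures are not rectified: a ray, as slopes to the right and down, at radius r is drawn at 1 + k1 r^2 times it, then the intrinsics apply), "world_to_cam" (4x4, takes a point from world to camera coordinates); the wrist camera has in their place "hand_eye" (4x4, takes a point from camera to tool coordinates, whose origin is the TCP and whose axes are the flange's). Camera axes: x right, y down, z forward; pixel columns grow to the right and rows downward; lengths in m; the calibration is good to about 2 mm. A picture is of the moment at which its call begins: read the wrist's pose just before it. calibration takes no time and is no camera call.
- sign_off(): hands the job in; it is judged then, once.
The state is a dict: "clock": time; "joints": joint angles; "joint_velocities": joint speeds; "joint_efforts": joint torques, N m; "tool_pos": TCP position; "orientation": TCP orientation; "contact_force": force on the tool from outside, world axes, zero at the start; "moment": the same for the moment, N m; "grip_width": finger opening in m; "grasp_force": force on a finger pad.
Only numpy, scipy, OpenCV 4.12 (cv2) and the standard library are available. Lean on these libraries where they do the work, as an engineer would, in place of code of your own. Each camera call takes 0.05 s, during which the arm holds its last target. There are 200 camera calls.

TASK

Refit the vacuum line: screw every loose elbow fitting on the bench into a port of the manifold, clockwise until it tightens and its outlet points straight to the back of the manifold, without overtightening, and press the sprung plate of the filter holder back so that the filter cartridge slips in and is clamped lying flat between plate and jaw. When all that is in place, turn the valve knob clockwise to its stop, keep it there a moment and let it spring back. Leave the other things on the bench alone.

Things in the scene. Friction and masses are not known exactly. Their poses are not given: they have to be found in the camera images.
- elbow_1_head (a point): Centre of the square head of a loose steel elbow fitting (may be absent), 51 mm above the underside of its foot, on its axis; z up, x the way its outlet points. Foot 26 (x) x 18 (y) x 10 mm, lowest 3 mm tapered to 23 x 15; thread 25 mm across, 8 high; hexagon 34 across, 8 high; neck 19 across; head 21 (x) x 20 (y) mm, at 39 to 63 mm height. Grip it across the y faces. 90 g.
- elbow_1_tip (a point): Tip of that elbow's barbed hose outlet, which sticks out along +x to 34 mm from the axis, 13 mm across, centred 33 mm above the underside of the foot.
- elbow_2_head (a point): Centre of the square head of a loose steel elbow fitting (may be absent), 51 mm above the underside of its foot, on its axis; z up, x the way its outlet points. Foot 26 (x) x 18 (y) x 10 mm, lowest 3 mm tapered to 23 x 15; thread 25 mm across, 8 high; hexagon 34 across, 8 high; neck 19 across; head 21 (x) x 20 (y) mm, at 39 to 63 mm height. Grip it across the y faces. 90 g.
- elbow_2_tip (a point): Tip of that elbow's barbed hose outlet, which sticks out along +x to 34 mm from the axis, 13 mm across, centred 33 mm above the underside of the foot.
- elbow_3_head (a point): Centre of the square head of a loose steel elbow fitting (may be absent), 51 mm above the underside of its foot, on its axis; z up, x the way its outlet points. Foot 26 (x) x 18 (y) x 10 mm, lowest 3 mm tapered to 23 x 15; thread 25 mm across, 8 high; hexagon 34 across, 8 high; neck 19 across; head 21 (x) x 20 (y) mm, at 39 to 63 mm height. Grip it across the y faces. 90 g.
- elbow_3_tip (a point): Tip of that elbow's barbed hose outlet, which sticks out along +x to 34 mm from the axis, 13 mm across, centred 33 mm above the underside of the foot.
- port_1_mouth (a point): Centre of the top rim of the left (nearest the knob) brass port, which turns with its thread. Collar 52 mm across; round bore 36 across, 7 deep; below it a keyway 27.4 x 19.4 mm, 10 deep, for a fitting's foot (fits either way round, 0.05 rad play). x lies along its long side: drop a fitting in with its outlet along +x. Fully in, its head centre is 34 mm above this point. Any fitting fits any port.
- port_1 (a joint): Free-running turn of that port's thread with the fitting in it, rad, clockwise from above; starts at 0 to 0.3, sinks about 0.8 mm per rad, drags 0.12 N m, ends at 2.75, where the fitting seats and turns on stiffly (next joint).
- port_1_seat (a joint): Further, stiff turn of that port after seating, rad, clockwise: 0.22 N m at 0, rising 0.2 N m per rad; stays when let go. At 2.75 of the first plus 0.25 of this one (3.0 together) the port point's x axis points straight to the manifold's back. Past 0.7 is overtightened.
- port_2_mouth (a point): Centre of the top rim of the middle brass port, which turns with its thread. Collar 52 mm across; round bore 36 across, 7 deep; below it a keyway 27.4 x 19.4 mm, 10 deep, for a fitting's foot (fits either way round, 0.05 rad play). x lies along its long side: drop a fitting in with its outlet along +x. Fully in, its head centre is 34 mm above this point. Any fitting fits any port.
- port_2 (a joint): Free-running turn of that port's thread with the fitting in it, rad, clockwise from above; starts at 0 to 0.3, sinks about 0.8 mm per rad, drags 0.12 N m, ends at 2.75, where the fitting seats and turns on stiffly (next joint).
- port_2_seat (a joint): Further, stiff turn of that port after seating, rad, clockwise: 0.22 N m at 0, rising 0.2 N m per rad; stays when let go. At 2.75 of the first plus 0.25 of this one (3.0 together) the port point's x axis points straight to the manifold's back. Past 0.7 is overtightened.
- port_3_mouth (a point): Centre of the top rim of the right brass port, which turns with its thread. Collar 52 mm across; round bore 36 across, 7 deep; below it a keyway 27.4 x 19.4 mm, 10 deep, for a fitting's foot (fits either way round, 0.05 rad play). x lies along its long side: drop a fitting in with its outlet along +x. Fully in, its head centre is 34 mm above this point. Any fitting fits any port.
- port_3 (a joint): Free-running turn of that port's thread with the fitting in it, rad, clockwise from above; starts at 0 to 0.3, sinks about 0.8 mm per rad, drags 0.12 N m, ends at 2.75, where the fitting seats and turns on stiffly (next joint).
- port_3_seat (a joint): Further, stiff turn of that port after seating, rad, clockwise: 0.22 N m at 0, rising 0.2 N m per rad; stays when let go. At 2.75 of the first plus 0.25 of this one (3.0 together) the port point's x axis points straight to the manifold's back. Past 0.7 is overtightened.
- manifold: Fixed aluminium bar, 62 x 250 x 22 mm, across in front of the robot; origin on its underside below the middle port; z up, x to its back (away from the robot), y to its left along the row of ports. Ports at y = +64, 0 and -64 mm, rims 43 mm high before turning; knob at y = +122 mm.
- knob_grip (a point): Centre of the black bar-shaped grip of the valve knob at the left end of the manifold, on its vertical axis, 49 mm above the bench. Grip 12 mm thick (its x), 38 mm long (its y), 22 mm high (11 mm above and below this point), on a 33 mm disc.
- knob (a joint): Turn of the valve knob in rad, clockwise from above positive: springs back to 0 by itself, stop at 1.2; about 0.1 N m holds it at the stop.
- filter_mid (a point): Centre of the loose filter cartridge, lying: 60 mm long along its x axis, with square grey end caps 28 x 28 x 9 mm and a round white ribbed body 24 mm across between them (42 mm long); z up, this point 14 mm above its underside. Alike end for end. About 60 g.
- filter_holder: Fixed open-sided holder, 50 x 134 mm; origin at the centre of its underside, z up, y along it. Floor 12 mm high. Fixed jaw: inner face at y = -30 mm, top 32 mm high. Facing it the taller sprung plate, 42 mm wide, 56 mm high, inner face at y = +22 mm when relaxed; press it back (say with the cartridge's end, held above the jaw) to open over 60 mm. Seated cartridge centre: x = 0, y = 0, 26 mm high.
- sprung_plate (a joint): Travel of the sprung plate away from the fixed jaw (holder's +y) in m: 0 relaxed, 0.018 at most, 0.008 with the cartridge seated. Spring force 4 N at 0, 7 N at 0.008, 8.4 N at 0.012.
- tin: Bystander, to be left alone: flat round tin 53 mm across, 20 mm high; origin at the centre of its underside.
- cup: Bystander, to be left alone: small black cup of screws, 60 mm across, 40 mm high; origin at the centre of its underside.
- stamp: Bystander, to be left alone: brown hand stamp 24 mm across, 50 mm high; origin at the centre of its underside.
Not all that is in view belongs to the job. What is shaped like the part that bears elbow_1_head but green is not meant.

How it is judged:
On the way, in this order (a step that is already met when the one before it is completed fails the run):
1. all elbow fittings screwed in and pointing back, and the cartridge clamped in its holder and let go (((horizontal distance between elbow_1_head and port_1_mouth below 0.005 m and z of elbow_1_head in the frame of manifold below 0.0785 m and angle between elbow_1_head's own z axis and vertical below 0.1 rad and value of joint port_1 above 2.68 rad and value of joint port_1_seat above 0.05 rad) or (horizontal distance between elbow_1_head and port_2_mouth below 0.005 m and z of elbow_1_head in the frame of manifold below 0.0785 m and angle between elbow_1_head's own z axis and vertical below 0.1 rad and value of joint port_2 above 2.68 rad and value of joint port_2_seat above 0.05 rad) or (horizontal distance between elbow_1_head and port_3_mouth below 0.005 m and z of elbow_1_head in the frame of manifold below 0.0785 m and angle between elbow_1_head's own z axis and vertical below 0.1 rad and value of joint port_3 above 2.68 rad and value of joint port_3_seat above 0.05 rad)) and angle between the x axis of each of elbow_1_head, elbow_2_head, elbow_3_head and the x axis of manifold, either way round below 0.2 rad and x of each of elbow_1_tip, elbow_2_tip, elbow_3_tip in the frame of manifold above 0.025 m and ((horizontal distance between elbow_2_head and port_1_mouth below 0.005 m and z of elbow_2_head in the frame of manifold below 0.0785 m and angle between elbow_2_head's own z axis and vertical below 0.1 rad and value of joint port_1 above 2.68 rad and value of joint port_1_seat above 0.05 rad) or (horizontal distance between elbow_2_head and port_2_mouth below 0.005 m and z of elbow_2_head in the frame of manifold below 0.0785 m and angle between elbow_2_head's own z axis and vertical below 0.1 rad and value of joint port_2 above 2.68 rad and value of joint port_2_seat above 0.05 rad) or (horizontal distance between elbow_2_head and port_3_mouth below 0.005 m and z of elbow_2_head in the frame of manifold below 0.0785 m and angle between elbow_2_head's own z axis and vertical below 0.1 rad and value of joint port_3 above 2.68 rad and value of joint port_3_seat above 0.05 rad)) and ((horizontal distance between elbow_3_head and port_1_mouth below 0.005 m and z of elbow_3_head in the frame of manifold below 0.0785 m and angle between elbow_3_head's own z axis and vertical below 0.1 rad and value of joint port_1 above 2.68 rad and value of joint port_1_seat above 0.05 rad) or (horizontal distance between elbow_3_head and port_2_mouth below 0.005 m and z of elbow_3_head in the frame of manifold below 0.0785 m and angle between elbow_3_head's own z axis and vertical below 0.1 rad and value of joint port_2 above 2.68 rad and value of joint port_2_seat above 0.05 rad) or (horizontal distance between elbow_3_head and port_3_mouth below 0.005 m and z of elbow_3_head in the frame of manifold below 0.0785 m and angle between elbow_3_head's own z axis and vertical below 0.1 rad and value of joint port_3 above 2.68 rad and value of joint port_3_seat above 0.05 rad)) and z of filter_mid in the frame of filter_holder between 0.022 and 0.03 m and y of filter_mid in the frame of filter_holder between -0.004 and 0.004 m and x of filter_mid in the frame of filter_holder between -0.01 and 0.01 m and angle between the x axis of filter_mid and the y axis of filter_holder, either way round below 0.15 rad and value of joint sprung_plate above 0.0055 m and contact force between filter and the fingers below 0.2 N), for 0.2 s.
2. knob turned to its stop (over 1.1 rad) (value of joint knob above 1.1 rad), for 0.2 s.
At the end, for the whole second after the job is handed in: Each fitting present fully down in a port (5 mm, upright 0.1 rad), seat joint past 0.05 rad, outlet to the back within 0.2 rad; cartridge in holder (centre 22-30 mm high, 4 mm along, 10 mm across, 0.15 rad), plate travel over 5.5 mm; knob within 0.1 rad of rest (all of step 1 and value of joint knob below 0.1 rad and linear speed of filter below 0.02 m/s); the robot touches nothing.
It fails at once if a fitting is overtightened (seat joint past 0.7 rad) (value of joint any of port_1_seat, port_2_seat, port_3_seat above 0.7 rad).
It fails at once if a bystander is moved by more than 30 mm (distance of any of tin, cup, stamp from where it was at the start of the episode above 0.03 m).
Of elbow_1, elbow_2, elbow_3 only 2 to 3 are there at a start; the rules pass over those that are not, and their reading is None.
At some moment in a run one of filter may be knocked a few centimetres aside while the robot is not near it.
It also fails if it takes over 210 s, if anything falls off the work surface, if the arm or the gripper's body presses on something with over 40 N, if the wrist force passes 120 N, or if a joint passes its speed limit or range.

## Working session

There is one attempt and no reset: what is moved stays moved. The work goes in short steps, Python scripts to look and compute and a tool call to move; the robot and the scene stay as the last step left them, time stands still between calls to the robot, and variables do not carry over. Pictures are saved under pics/ and viewed, at most 14 in all, crops included, and the job is handed in when it is done.

Besides the shell and the picture viewer there is one more tool, called after "Call:" by a JSON object that holds its "fn" and its "kwargs", one argument or row to a line. servo_tool: Moves the arm, as the interface text tells. Its arguments: {"type":"object","properties":{"plan":{"type":"array","items":{"type":"number"}}},"required":["plan"]}

```bash
mkdir -p pics
python3 - <<'E'
from bench import env, optics
import cv2,numpy as np
for n in ("scene","side"):
    p,d=optics.capture(n); cv2.imwrite(f"pics/{n}0.png",p[:,:,::-1]); np.savez(f"{n}0.npz",p=p,d=d)
    print(n,optics.calibration(n))
print(optics.calibration("wrist"));print(env.sense(),env.pinch_z)
E
```

```text
scene {'fx': 475.46340397914304, 'fy': 475.46340397914304, 'cx': 324.74667415126095, 'cy': 195.22352175753915, 'k1': 0.028798582945627108, 'world_to_cam': array([[ 0.41027196, -0.91181778, -0.01628666, -0.19305693],
       [-0.55231172, -0.23422196, -0.8000574 ,  0.38531855],
       [ 0.72569187,  0.33723642, -0.59970235,  1.14391626],
       [ 0.        ,  0.        ,  0.        ,  1.        ]])}
side {'fx': 400.9553496041984, 'fy': 400.9553496041984, 'cx': 322.608173089292, 'cy': 202.2837122280769, 'k1': -0.009206591266148421, 'world_to_cam': array([[-0.86608884, -0.49988747, -0.00162537,  0.52422879],
       [-0.17742322,  0.31043424, -0.93389056,  0.15576396],
       [ 0.46734476, -0.80854381, -0.35755527,  0.89775181],
       [ 0.        ,  0.        ,  0.        ,  1.        ]])}
{'fx': 303.29419700822893, 'fy': 303.29419700822893, 'cx': 320.0101826330836, 'cy': 200.00653938661404, 'k1': -0.029266074329246248, 'hand_eye': array([[-5.13891434e-04, -9.62754221e-01, -2.70377597e-01,
         6.77414762e-02],
       [ 9.99999436e-01, -7.45931444e-04,  7.55452762e-04,
        -1.017
[... 192 characters left out ...]
: 0.1, 'joints': array([ 1.01648053e+00,  4.94136027e-01,  1.34605630e+00,  1.22447578e-05,
        1.30250212e+00, -9.54938191e-02]), 'joint_velocities': array([-0.00263445, -0.00076082, -0.00180674,  0.00024239, -0.0001941 ,
       -0.00177238]), 'joint_efforts': array([ 1.59187370e-03, -8.83591747e+01, -3.84567046e+01, -1.44783148e-04,
        5.23446666e-03, -7.24112124e-05]), 'tool_pos': array([0.27662963, 0.56009262, 0.23075493]), 'orientation': array([-7.14333037e-01, -3.05892955e+00,  1.63403275e-03]), 'contact_force': array([ 0.0281368 , -0.24913221, -1.11983296]), 'moment': array([ 0.00912363, -0.01588597,  0.01191101]), 'grasp_force': 0.0, 'grip_width': 0.08546162528338588} 0.0187
```

View pics/scene0.png

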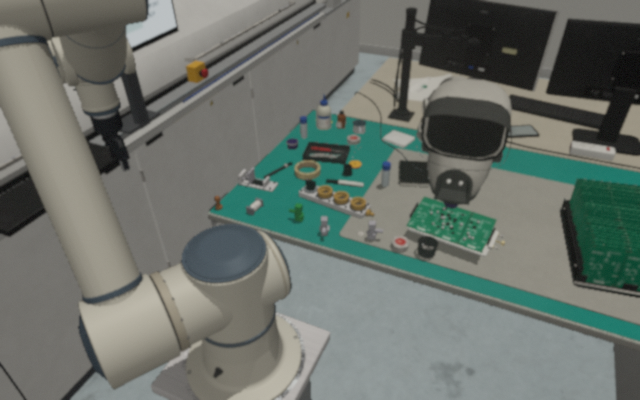

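View pics/side0.png

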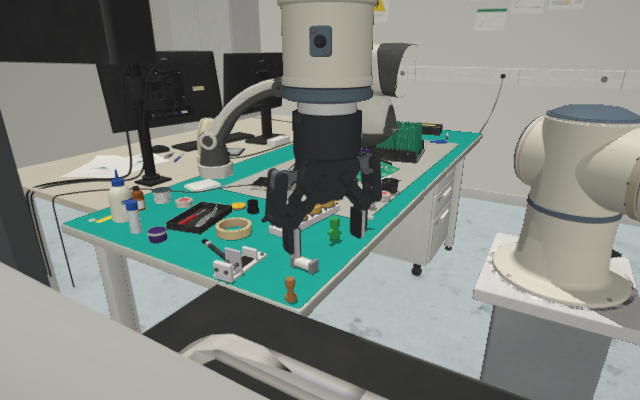

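Scene picture: manifold at about (340,198) with three brass ports (325,191), (342,198), (358,205) and the knob at (310,187). The holder is at (258,182), the filter at (254,207) and the stamp at (217,203). Grey elbow candidates are at (324,226) and (373,230). The green one at (297,213) is a decoy. The tin is at (401,243) and the cup at (427,246). I'll check with a close crop.

```bash
cat > h.py <<'E'
import numpy as np, cv2
from scipy.spatial.transform import Rotation as R
from bench import env, optics
def cal(n):
    c=optics.calibration(n)
    if n=="wrist":
        s=env.sense(); T=np.eye(4); T[:3,:3]=R.from_rotvec(s["orientation"]).as_matrix(); T[:3,3]=s["tool_pos"]
        M=T@c["hand_eye"]          # cam->world
    else: M=np.linalg.inv(c["world_to_cam"])
    return c,M
def rays(c,uv):
    K=np.array([[c["fx"],0,c["cx"]],[0,c["fy"],c["cy"]],[0,0,1]])
    uv=np.asarray(uv,float).reshape(-1,1,2)
    q=cv2.undistortPoints(uv,K,np.array([c["k1"],0,0,0,0.]))[:,0]
    return np.c_[q,np.ones(len(q))]
def onplane(cm,uv,z):
    c,M=cm; d=rays(c,uv)@M[:3,:3].T; o=M[:3,3]
    return o+d*((z-o[2])/d[:,2])[:,None]
def cloud(cm,depth):
    c,M=cm; v,u=np.mgrid[:400,:640]
    P=rays(c,np.c_[u.ravel(),v.ravel()])*depth.reshape(-1,1)
    return (P@M[:3,:3].T+M[:3,3]).reshape(400,640,3)
def shot(n):
    cm=cal(n); p,d=optics.capture(n); return cm,p,d
def topdown(cm,p,d,x0,x1,y0,y1,zmin=-.01,zmax=.2,s=1000):
    """orthographic height/colour map; row=x (down = smaller x), col = y (left = +y)"""
    X=cloud(cm,d); m=(d>0)&(X[...,2]>zmin)&(X[...,2]<zmax)&(X[...,0]>x0)&(X[...,0]<x1)&(X[...,1]>y0)&(X[...,1]<y1)
    return X[m],p[m]
E
python3 - <<'E'
from h import *
a=np.load("scene0.npz");p,d=a["p"],a["d"]
X=cloud(cal("scene"),d)
for n,(u,v) in dict(e1=(324,226),e2=(373,230),green=(297,213),filt=(254,207),hold=(258,182),knob=(310,187),p1=(325,191),p2=(342,198),p3=(358,205),stamp=(217,203),tin=(401,243),cup=(427,246),blackthing=(347,170),tape=(307,170)).items(): print(n,X[v,u].round(3))
cv2.imwrite("pics/c1.png",cv2.resize(p[150:270,200:450,::-1],None,fx=3.2,fy=3.2,interpolation=cv2.INTER_CUBIC))
E
```

```text
e1 [0.473 0.003 0.036]
e2 [ 0.507 -0.144  0.043]
green [0.496 0.108 0.037]
filt [0.489 0.265 0.017]
hold [0.624 0.331 0.013]
knob [0.646 0.134 0.032]
p1 [0.652 0.08  0.026]
p2 [0.648 0.016 0.018]
p3 [ 0.606 -0.058  0.041]
stamp [0.453 0.386 0.024]
tin [ 0.504 -0.234  0.025]
cup [ 0.542 -0.305  0.006]
blackthing [0.797 0.058 0.029]
tape [ 0.78   0.212 -0.001]
```

View pics/c1.png

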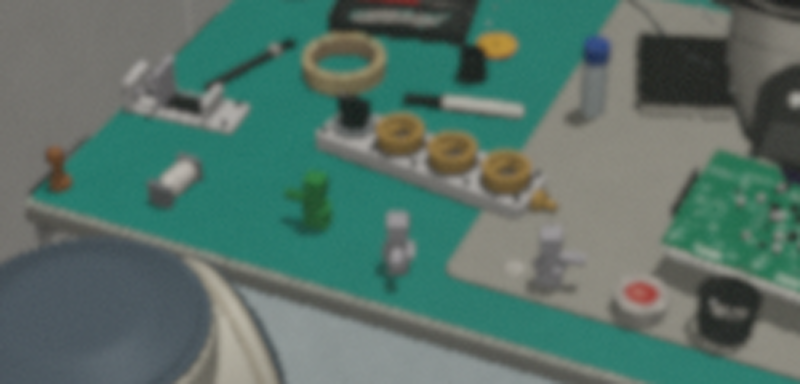

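The crop shows two grey steel elbows: crop (397,245), outlet towards the viewer and right, and crop (550,258), outlet to the right. The green one at (315,200) is the decoy. The filter is at (177,180) and the holder at (185,95). No third grey elbow is in view. Next I move to an overview with the wrist camera.

Call:
{"fn": "servo_tool", "kwargs": {
  "plan": [0, 0, -0.04, 0, 1, 0, 0, -0.04, 0, 1, -0.03, -0.024, -0.03, 0, 1, -0.03, -0.024, 0, 0, 1, -0.03, -0.024, 0, 0, 1, -0.03, -0.024, 0, 0, 1, -0.03, -0.024, 0, 0, 1, -0.03, -0.024, 0, 0, 1]
}}

```text
clock: 0.77
tool_pos: [0.3722, 0.3548, 0.3368]
orientation: [-0.714, -3.059, 0.0]
contact_force: [0.8, 0.4, -0.3]
grip_width: 0.0858
grasp_force: 0.0
```

Call:
{"fn": "servo_tool", "kwargs": {
  "plan": [-0.03, -0.024, 0, 0, 1, -0.03, -0.024, 0, 0, 1, -0.03, -0.024, 0, 0, 1, -0.03, -0.024, 0, 0, 1, -0.03, -0.024, 0, 0, 1, -0.03, -0.024, 0, 0, 1, -0.03, -0.024, 0, 0, 1, 0, 0, 0, 0, 1]
}}

```text
clock: 1.43
tool_pos: [0.4881, 0.1078, 0.3366]
orientation: [0.721, 3.057, -0.003]
contact_force: [0.1, 0.7, -0.2]
grip_width: 0.0856
grasp_force: 0.0
```

Run:
```python
from h import *
s=env.sense();print(s["clock"],s["tool_pos"],s["orientation"],s["joints"])
cm,p,d=shot("wrist"); cv2.imwrite("pics/w1.png",p[:,:,::-1]); np.savez("w1.npz",p=p,d=d,M=cm[1])
```

```text
1.4333 [0.4881125  0.10776799 0.33660564] [ 7.20846952e-01  3.05699388e+00 -2.50411033e-03] [ 0.09896844  0.22056673  1.48104988 -0.00176963  1.43977617 -1.00845213]
```

View pics/w1.png

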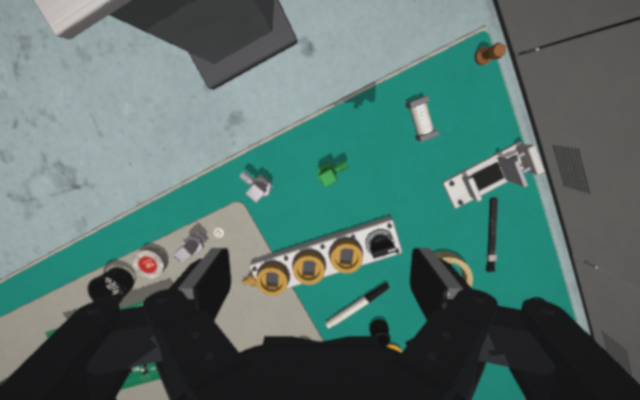

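The wrist view shows elbow A at (258,185), elbow B at (190,243), the green decoy at (332,170) and the filter at (423,118). The holder is at (490,175), with its sprung plate towards (525,160). The ports are at (273,278), (310,266) and (346,255), the knob at (381,243), the tin at (150,264) and the stamp at (490,53).

```bash
cat >> h.py <<'E'
def rect(P):
    (c,s,a)=cv2.minAreaRect((P[:,:2]*1000).astype(np.float32)); return np.round(c,1),np.round(s,1),round(a,1)
E
python3 - <<'E'
from h import *
a=np.load("w1.npz");p,d=a["p"],a["d"];c=optics.calibration("wrist")
X=cloud((c,a["M"]),d);z=X[...,2]
def sel(u0,u1,v0,v1,z0,z1):
    m=np.zeros(z.shape,bool);m[v0:v1,u0:u1]=1;m&=(d>0)&(z>z0)&(z<z1);return X[m]
print("table z",np.median(sel(300,330,190,210,-.05,.05)[:,2]), np.median(sel(400,440,150,180,-.05,.05)[:,2]))
for n,b in dict(A=(230,285,160,205),B=(170,212,222,262)).items():
    for z0,z1 in ((.045,.075),(.022,.042),(.055,.075)):
        P=sel(*b,z0,z1); print(n,z0,len(P),P.mean(0).round(4),rect(P),P[:,2].max().round(3))
print("filter",[ (lambda P:(len(P),P.mean(0).round(4),rect(P)))(sel(395,450,85,145,z0,.05)) for z0 in (.01,.02)])
for n,(u,v) in dict(p3=(273,278),p2=(310,266),p1=(346,255)).items():
    P=sel(u-24,u+24,v-24,v+24,.034,.055); print(n,len(P),P.mean(0).round(4),rect(P),cv2.minEnclosingCircle((P[:,:2]*1000).astype(np.float32)))
P=sel(240,405,205,300,.014,.03);print("man",len(P),rect(P),np.median(P[:,2]))
P=sel(360,405,225,262,.045,.075);print("knob",len(P),P.mean(0).round(4),rect(P))
P=sel(440,545,130,215,.006,.018);print("holdfloor",len(P),rect(P))
for z0,z1 in((.024,.036),(.045,.07)):
    P=sel(430,545,130,215,z0,z1);print("hold",z0,len(P),P.mean(0).round(4),rect(P))
x0,y1=.35,.42
M=np.zeros((450,650,3),np.uint8)
E
```

```text
table z 0.003384731609437003 0.00344259766121624
A 0.045 247 [0.481  0.0088 0.0619] (array([482. ,   6.8]), array([21. , 20.6]), 18.8) 0.066
A 0.022 258 [0.4711 0.0078 0.0328] (array([472.7,   8. ]), array([51. , 22.1]), 18.3) 0.042
A 0.055 220 [0.4813 0.008  0.0634] (array([482. ,   6.8]), array([21. , 20.5]), 18.7) 0.066
B 0.045 266 [ 0.513  -0.1334  0.0636] (array([ 516.2, -147.9]), array([20.2, 43.3]), 13.1) 0.071
B 0.022 195 [ 0.5117 -0.1308  0.0317] (array([ 512.8, -133.6]), array([29.3, 26.6]), 16.8) 0.042
B 0.055 222 [ 0.5131 -0.1341  0.0663] (array([ 513.8, -137.3]), array([20.2, 21.7]), 13.1) 0.071
filter [(802, array([0.498 , 0.2675, 0.0254]), (array([499. , 269.5]), array([28.3, 60.6]), 84.7)), (716, array([0.4982, 0.2684, 0.0264]), (array([499. , 269.5]), array([28.3, 60.6]), 84.7))]
p3 678 [ 0.6236 -0.0454  0.0413] (array([626.6, -38.8]), array([74.4, 52. ]), 77.7) ((620.8489990234375, -35.44814682006836), 40.20122146606445)
p2 709 [0.632  0.0158 0.0413] (array([633.1,  15. ]), array([91.5, 52.2]), 78.4) ((630.851318359375, 15.506986618041992), 51.55949401855469)
p1 681 [0.6402 0.0739 0.0414] (array([639.5,  73.8]), array([83.3, 51.1]), 76.1) ((646.9698486328125, 71.96708679199219), 45.03242874145508)
man 3167 (array([671.1,  23.3]), array([275.4, 137.4]), 82.8) 0.023484202730997827
knob 287 [0.6455 0.1339 0.0577] (array([647.6, 133.7]), array([37.8, 13. ]), 81.5)
holdfloor 1990 (array([633.8, 332.9]), array([127.2, 133.3]), 0.2)
hold 0.024 577 [0.6135 0.3399 0.0303] (array([604.3, 316. ]), array([170.5,  95.8]), 55.8)
hold 0.045 241 [0.6259 0.3576 0.0541] (array([627. , 358.8]), array([43. ,  7.6]), 3.6)
```

Run:
```python
from h import *
p=np.load("w1.npz")["p"][:,:,::-1]
f=lambda u,v,w,h,s:cv2.resize(p[v:v+h,u:u+w],None,fx=s,fy=s,interpolation=cv2.INTER_CUBIC)
t=np.hstack([f(230,155,60,50,6),f(165,218,60,50,6)])
b=f(240,210,170,90,720/170)
cv2.imwrite("pics/c2.png",np.vstack([t,b[:300]]))
```

```text
(no output)
```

View pics/c2.png

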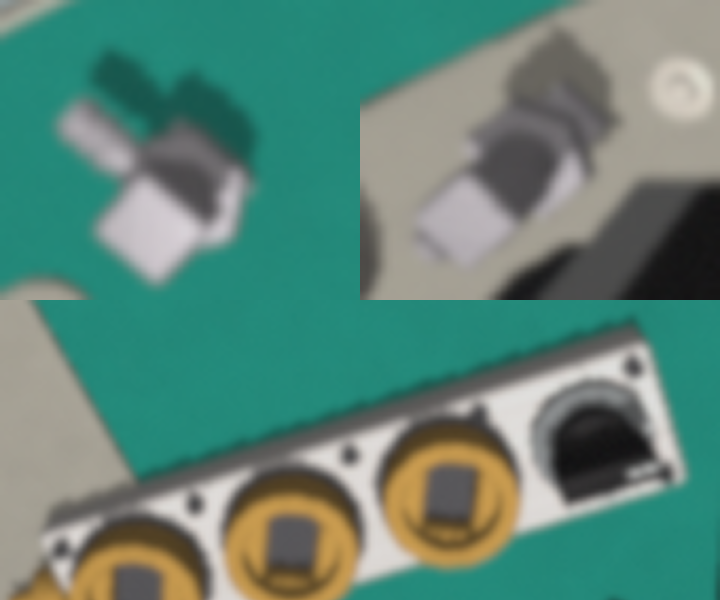

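Elbow A's outlet points up and left in the crop, about -161° in the world frame. Elbow B's outlet points down and left, hidden under its head, about -77°. All three keyways are visible. Next is a closer look over the ports.

Call:
{"fn": "servo_tool", "kwargs": {
  "plan": [0, 0, 0, -0.11, 1, 0, 0, 0, -0.11, 1, 0, 0, 0, -0.1, 1, -0.035, -0.012, 0, 0, 1, -0.035, -0.012, 0.025, 0, 1, -0.035, -0.012, 0.025, 0, 1, -0.035, -0.012, 0.025, 0, 1, -0.035, -0.012, 0.025, 0, 1]
}}

```text
clock: 2.15
tool_pos: [0.643, 0.0341, 0.2423]
orientation: [-0.216, -3.134, -0.0]
contact_force: [0.1, 1.0, 0.9]
grip_width: 0.0852
grasp_force: 0.0
```

Call:
{"fn": "servo_tool", "kwargs": {
  "plan": [-0.03, -0.01, 0.02, 0, 1, 0, 0, 0, 0, 1, 0, 0, 0, 0, 1]
}}

```text
clock: 2.4
tool_pos: [0.6703, 0.02, 0.2213]
orientation: [-0.218, -3.13, -0.0]
contact_force: [-0.5, 0.6, -0.3]
grip_width: 0.0852
grasp_force: 0.0
```

Run:
```python
from h import *
s=env.sense();print(s["clock"],s["tool_pos"],s["joints"].round(3))
cm,p,d=shot("wrist"); cv2.imwrite("pics/w2.png",p[:,:,::-1]); np.savez("w2.npz",p=p,d=d,M=cm[1])
```

```text
2.4 [0.67029812 0.02003263 0.22126459] [-0.059  0.57   1.232  0.     1.344 -1.491]
```

View pics/w2.png

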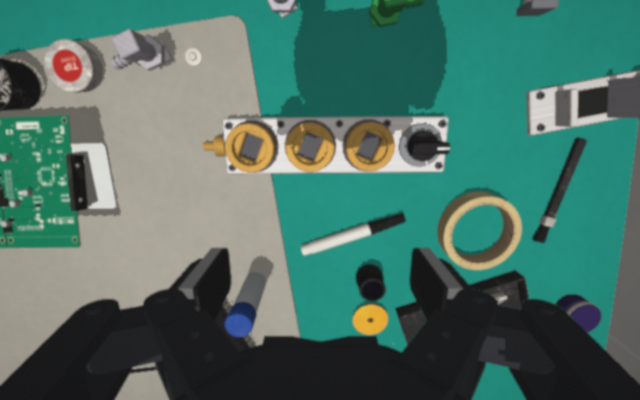

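The ports are at (251,147), (311,146) and (370,145) with the keyways clearly visible. The knob is at (425,145), with elbow B at (138,48) and the holder at (585,105).

```bash
cat > ports.py <<'E'
from h import *
def ports(cm,p,guess,zoff=0.0,rim=.043,key=.036):
    hsv=cv2.cvtColor(p,cv2.COLOR_RGB2HSV); out=[]
    for (u,v) in guess:
        r=34; u0,v0=u-r,v-r; h=hsv[v0:v0+2*r,u0:u0+2*r]
        br=((h[...,1]>90)&(h[...,0]>10)&(h[...,0]<32)).astype(np.uint8)
        n,l,st,ce=cv2.connectedComponentsWithStats(br); i=1+st[1:,4].argmax(); m=(l==i).astype(np.uint8)
        m=cv2.morphologyEx(m,cv2.MORPH_OPEN,np.ones((3,3)))
        cs,_=cv2.findContours(m,cv2.RETR_EXTERNAL,cv2.CHAIN_APPROX_NONE); c=max(cs,key=cv2.contourArea)
        W=onplane(cm,c[:,0]+[u0,v0],rim)[:,:2]*1000
        cen,ra=cv2.minEnclosingCircle(W.astype(np.float32)); ell=cv2.fitEllipse(W.astype(np.float32))
        k=((h[...,1]<70)).astype(np.uint8)
        yy,xx=np.mgrid[:2*r,:2*r]; k&=(np.hypot(xx-r,yy-r)<r*.5).astype(np.uint8)
        n,l,st,ce=cv2.connectedComponentsWithStats(k); i=1+st[1:,4].argmax(); k=(l==i).astype(np.uint8)
        ck=max(cv2.findContours(k,cv2.RETR_EXTERNAL,cv2.CHAIN_APPROX_NONE)[0],key=cv2.contourArea)
        Wk=onplane(cm,ck[:,0]+[u0,v0],key)
        out.append((np.round(ell[0],1),np.round(ell[1],1),rect(Wk)))
    return out
E
python3 - <<'E'
from ports import *
a=np.load("w2.npz");p,d=a["p"],a["d"];cm=(optics.calibration("wrist"),a["M"])
for z in (0,): 
    for o in ports(cm,p,[(251,147),(311,146),(370,145)]): print(o)
X=cloud(cm,d);z=X[...,2]
def sel(u0,u1,v0,v1,z0,z1):
    m=np.zeros(z.shape,bool);m[v0:v1,u0:u1]=1;m&=(d>0)&(z>z0)&(z<z1);return X[m]
print("table",np.median(sel(300,440,180,200,-.05,.05)[:,2]),np.median(sel(200,215,190,210,-.05,.05)[:,2]))
for b in ((221,281,117,177),(281,341,116,176),(340,400,115,175)):
    P=sel(*b,.036,.06); print(P[:,2].mean(),rect(P))
P=sel(215,450,112,178,.017,.03);print("man",rect(P),np.median(P[:,2]))
P=sel(400,455,120,170,.05,.075);print("knob",P.mean(0),rect(P))
P=sel(510,640,60,150,.009,.02);print("floor",rect(P))
P=sel(510,640,60,150,.026,.042);print("jaw",rect(P[P[:,1]<.33]))
P=sel(510,640,60,150,.048,.07);print("plate",rect(P))
P=sel(100,175,20,75,.05,.08);print("B head",rect(P),P[:,2].mean())
P=sel(100,175,20,75,.02,.042);print("B low",rect(P))
E
```

```text
(array([623.9, -51.7]), array([49.3, 60. ]), (array([624.4, -49.6]), array([17.1, 24.5]), 60.0))
(array([632.7,  13.3]), array([49.9, 50.7]), (array([632.5,  13.2]), array([18.4, 25.3]), 60.0))
(array([640.8,  75.6]), array([49.9, 51.2]), (array([640.8,  76. ]), array([17.5, 25.3]), 59.2))
table 0.00341707085471199 0.0056125367854582275
0.041919435956577975 (array([624.9, -50.1]), array([51.6, 51.3]), 81.3)
0.04196822108352289 (array([633.9,  13. ]), array([49.6, 51.4]), 82.3)
0.04205272929238106 (array([641.7,  75.8]), array([51.1, 50.9]), 39.1)
man (array([636.5,  35.1]), array([261.1,  62.7]), 82.6) 0.023937208682751232
knob [0.64864739 0.13229129 0.06047828] (array([649.1, 133.7]), array([39.1, 12.1]), 82.7)
floor (array([643.1, 330.3]), array([ 77.6, 126.7]), 3.1)
jaw (array([630.3, 299.5]), array([40.1,  9.9]), 2.2)
plate (array([628.2, 354.8]), array([41.6,  3.8]), 6.7)
B head (array([ 514.6, -137.1]), array([20.8, 22. ]), 15.3) 0.0649347316451481
B low (array([ 520.3, -144.2]), array([29.6, 50.3]), 27.1)
```

```bash
cat >> h.py <<'E'
def go(x,y,z,psi,s=None):
    """print turn first, then shift in the turned tool axes"""
    s=s or env.sense(); Rm=R.from_rotvec(s["orientation"]).as_matrix(); p0=np.arctan2(Rm[1,0],Rm[0,0]); t=p0-psi
    t=(t+np.pi)%(2*np.pi)-np.pi
    d=np.array([x,y,z])-s["tool_pos"]; sh=np.array([np.cos(psi)*d[0]+np.sin(psi)*d[1], np.sin(psi)*d[0]-np.cos(psi)*d[1], -d[2]])
    print("psi",p0.round(4),"tilt",Rm[:2,2].round(4),"turn",t.round(4),"shift",sh.round(4),"j6",s["joints"][5].round(3),"t",s["clock"])
E
python3 -c "
from h import *
go(.482,.0068,.16,3.464)"
```

```text
psi 3.0031 tilt [-0.0018  0.0004] turn -0.4609 shift [0.1827 0.0465 0.0628] j6 -1.491 t 2.45
```

Call:
{"fn": "servo_tool", "kwargs": {
  "plan": [0, 0, 0, -0.115, 1, 0, 0, 0, -0.115, 1, 0, 0, 0, -0.115, 1, 0, 0, 0, -0.116, 1, 0.0365, 0.0093, 0.0126, 0, 1, 0.0365, 0.0093, 0.0126, 0, 1, 0.0365, 0.0093, 0.0126, 0, 1, 0.0365, 0.0093, 0.0126, 0, 1]
}}

```text
clock: 3.12
tool_pos: [0.5177, 0.01, 0.1741]
orientation: [-0.506, 3.099, -0.001]
contact_force: [1.0, -1.1, -0.0]
grip_width: 0.0854
grasp_force: 0.0
```

Call:
{"fn": "servo_tool", "kwargs": {
  "plan": [0.0367, 0.0093, 0.0124, 0, 1, 0, 0, 0, 0, 1, 0, 0, 0, 0, 1]
}}

```text
clock: 3.37
tool_pos: [0.4793, 0.007, 0.1615]
orientation: [0.505, -3.1, -0.001]
contact_force: [1.0, -0.1, 1.2]
grip_width: 0.0853
grasp_force: 0.0
```

```bash
cat > head.py <<'E'
from h import *
def look(name,z0=.05,z1=.08,r=.045,view=False,save=None):
    """head top seen near the TCP axis"""
    s=env.sense(); cm,p,d=shot("wrist"); X=cloud(cm,d); z=X[...,2]
    near=(d>0)&(np.hypot(X[...,0]-s["tool_pos"][0],X[...,1]-s["tool_pos"][1])<r)
    for a,b in ((z0,z1),(.022,.042)):
        m=near&(z>a)&(z<b); n,l,st,ce=cv2.connectedComponentsWithStats(m.astype(np.uint8)); 
        i=1+st[1:,4].argmax(); P=X[l==i]; print(name,a,len(P),"z",np.median(P[:,2]).round(4),rect(P))
    cv2.imwrite(f"pics/{name}.png",p[:,:,::-1]); np.savez(name+".npz",p=p,d=d,M=cm[1]); return cm,p,d
E
python3 - <<'E'
from head import *
look("A1"); go(.482,.0068,.032,3.464)
E
```

```text
A1 0.05 649 z 0.064 (array([481.1,   6.5]), array([21.2, 20. ]), 20.1)
A1 0.022 597 z 0.0368 (array([469.9,   2.3]), array([43.3, 29.7]), 21.2)
psi -2.8187 tilt [ 0.0018 -0.    ] turn 0.0005 shift [0.     0.     0.1301] j6 -2.004 t 3.4167
```

View pics/A1.png

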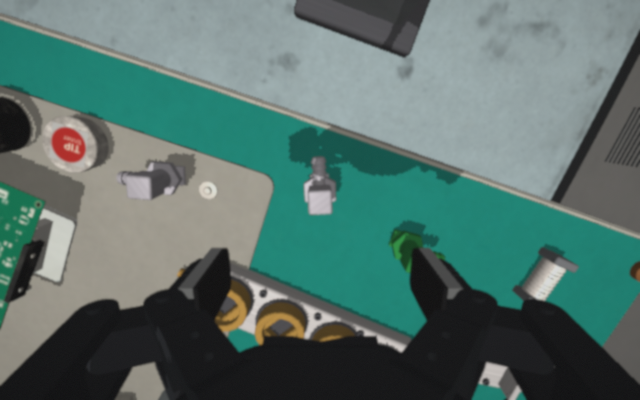

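Elbow A is centred between the fingers at (320,200), with its outlet pointing up along tool +x. The decoy at (405,245) is clear of the fingers. Descend and grip.

Call:
{"fn": "servo_tool", "kwargs": {
  "plan": [0.0005, 0, 0.033, -0.018, 0.7, 0, 0, 0.033, 0, 0.6, 0, 0, 0.033, 0, 0.6, 0, 0, 0.03, 0, 0.6, 0, 0, 0, 0, 0.6, 0, 0, 0, 0, 0, 0, 0, 0, 0, 0, 0, 0, 0, 0, 0]
}}

```text
clock: 4.08
tool_pos: [0.4836, 0.0059, 0.0338]
orientation: [-0.532, 3.093, -0.002]
contact_force: [-1.1, -2.7, 3.8]
grip_width: 0.019
grasp_force: 59.8
```

Call:
{"fn": "servo_tool", "kwargs": {
  "plan": [0, 0, 0, 0, 0, 0, 0, 0, 0, 0, 0, 0, -0.02, 0, 0, 0, 0, -0.04, 0, 0, 0, 0, -0.04, 0, 0, 0, 0, 0, 0, 0]
}}

```text
clock: 4.58
tool_pos: [0.4852, 0.0056, 0.139]
orientation: [-0.53, 3.086, -0.004]
contact_force: [3.5, 0.4, -0.0]
grip_width: 0.0191
grasp_force: 59.4
```

Run:
```python
from head import *
s=env.sense();print(s["grip_width"],s["grasp_force"],s["tool_pos"])
cm,p,d=look("A2",z0=.12,z1=.19)
for n,(x,y) in dict(p2=(.6332,.0131),p3=(.6245,-.050)).items(): go(x,y,.12,2.618)
```

```text
0.019146062409947998 59.37191069126129 [0.48517082 0.00560045 0.13902245]
A2 0.12 8527 z 0.1688 (array([477.4,   2. ]), array([45.9, 46.6]), 64.0)Traceback (most recent call last):
  File "<stdin>", line 3, in <module>
  File "head.py", line 8, in look
    i=1+st[1:,4].argmax(); P=X[l==i]; print(name,a,len(P),"z",np.median(P[:,2]).round(4),rect(P))
        ~~~~~~~~~~~~~~~^^
ValueError: attempt to get argmax of an empty sequence
```

```bash
cat > inhand.py <<'E'
from h import *
def inhand():
    """held part in tool coordinates"""
    c=optics.calibration("wrist"); p,d=optics.capture("wrist"); X=cloud((c,c["hand_eye"]),d)
    m=(d>0)&(abs(X[...,1])<.008)&(X[...,2]<.04)&(X[...,0]>-.03)&(X[...,0]<.05)&(X[...,2]>-.06)
    P=X[m]
    for z in np.arange(-.05,.04,.004):
        q=P[(P[:,2]>=z)&(P[:,2]<z+.004)]
        if len(q)>8: print(z.round(3),len(q),"x",q[:,0].min().round(4),q[:,0].max().round(4),"y",q[:,1].mean().round(4))
    return p,d
E
python3 - <<'E'
from inhand import *
p,d=inhand(); cv2.imwrite("pics/A2.png",p[:,:,::-1])
for n,(x,y) in dict(p2=(.6332,.0131),p3=(.6245,-.050)).items(): go(x,y,.12,2.618)
E
```

```text
-0.034 1207 x -0.0071 0.0133 y 0.0001
-0.03 585 x -0.008 0.014 y -0.0003
-0.026 146 x 0.012 0.0135 y 0.0001
-0.022 136 x 0.0123 0.0136 y -0.0002
-0.018 119 x 0.0122 0.0136 y 0.0
-0.014 125 x 0.0124 0.0138 y -0.0
-0.01 321 x 0.0124 0.0362 y -0.0005
-0.006 786 x 0.0105 0.0363 y -0.0007
-0.002 133 x 0.0093 0.0363 y -0.0002
0.002 47 x 0.0079 0.0362 y 0.0017
0.006 119 x 0.0071 0.0163 y 0.0011
0.01 11 x 0.0145 0.0158 y 0.003
psi -2.8013 tilt [ 0.0054 -0.0006] turn 0.8639 shift [-0.1262  0.0813  0.0144] j6 -2.023 t 4.6833
psi -2.8013 tilt [ 0.0054 -0.0006] turn 0.8639 shift [-0.1502  0.0223  0.0144] j6 -2.023 t 4.6833
```

View pics/A2.png

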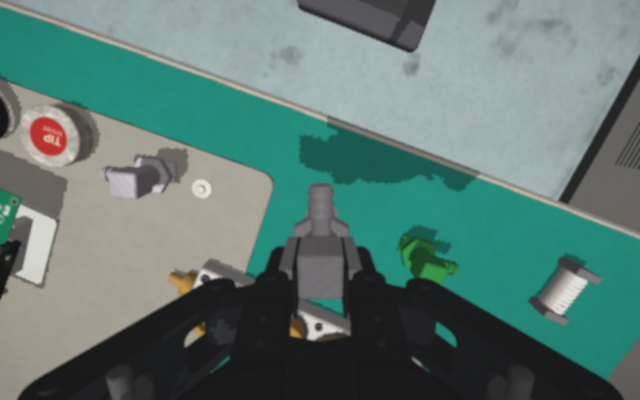

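Call:
{"fn": "servo_tool", "kwargs": {
  "plan": [0, 0, 0, 0.108, 0, 0, 0, 0, 0.108, 0, 0, 0, 0, 0.108, 0, 0, 0, 0, 0.108, 0, 0, 0, 0, 0.108, 0, 0, 0, 0, 0.108, 0, 0, 0, 0, 0.108, 0, 0, 0, 0, 0.108, 0]
}}

```text
clock: 5.35
tool_pos: [0.4814, 0.0059, 0.1312]
orientation: [-0.821, -3.031, 0.0]
contact_force: [0.1, 0.5, -1.2]
grip_width: 0.0195
grasp_force: 59.4
```

Call:
{"fn": "servo_tool", "kwargs": {
  "plan": [-0.0258, 0.0163, 0, 0, 0, -0.0258, 0.0163, 0, 0, 0, -0.0258, 0.0163, 0, 0, 0, -0.0258, 0.0163, 0.006, 0, 0, -0.0258, 0.0163, 0.008, 0, 0, 0, 0, 0, 0, 0, 0, 0, 0, 0, 0]
}}

```text
clock: 5.93
tool_pos: [0.6346, 0.012, 0.1161]
orientation: [-0.813, -3.033, 0.001]
contact_force: [-0.6, 0.5, -0.9]
grip_width: 0.0194
grasp_force: 59.3
```

Run:
```python
from h import *
s=env.sense();print(s["grip_width"],s["contact_force"].round(2),s["tool_pos"]); go(.6356,.0117,.08,2.618)
```

```text
0.019350836868700035 [-0.56  0.49 -0.92] [0.63462178 0.01197841 0.11613426]
psi 2.6179 tilt [-0.0019  0.0001] turn -0.0001 shift [-0.001   0.0002  0.0361] j6 -1.122 t 5.9333
```

Call:
{"fn": "servo_tool", "kwargs": {
  "plan": [-0.001, 0, 0.012, 0, 0, 0, 0, 0.012, 0, 0, 0, 0, 0.008, 0, 0, 0, 0, 0.004, 0, 0, 0, 0, 0.004, 0, 0, 0, 0, 0.002, 0, 0, 0, 0, 0, 0, 0]
}}

```text
clock: 6.52
tool_pos: [0.635, 0.0114, 0.0755]
orientation: [-0.813, -3.034, 0.0]
contact_force: [0.1, 0.7, 0.2]
grip_width: 0.0185
grasp_force: 59.3
```

Call:
{"fn": "servo_tool", "kwargs": {
  "plan": [0, 0, 0.003, 0, 0, 0, 0, 0.003, 0, 0, 0, 0, 0.003, 0, 0, 0, 0, 0, 0, 0]
}}

```text
clock: 6.85
tool_pos: [0.6349, 0.0115, 0.0662]
orientation: [-0.813, -3.034, 0.0]
contact_force: [-0.9, 0.5, -2.8]
grip_width: 0.0193
grasp_force: 59.3
```

Call:
{"fn": "servo_tool", "kwargs": {
  "plan": [0, 0, 0.002, 0, 0, 0, 0, 0.002, 0, 0, 0, 0, 0.002, 0, 0, 0, 0, 0, 0, 0]
}}

```text
clock: 7.18
tool_pos: [0.635, 0.0116, 0.0604]
orientation: [-0.813, -3.034, -0.0]
contact_force: [-2.7, 2.6, -1.3]
grip_width: 0.0191
grasp_force: 59.3
```

Run:
```python
from h import *
s=env.sense();print(s["contact_force"].round(2),s["moment"].round(3),s["joints"].round(3)); go(.6356,.0117,.06,2.618)
```

```text
[-2.7   2.6  -1.26] [ 0.394  0.454 -0.013] [-0.076  0.701  1.48   0.     0.961 -1.123]
psi 2.6178 tilt [-0.0007  0.0002] turn -0.0002 shift [-0.0005  0.0004  0.0004] j6 -1.123 t 7.1833
```

Call:
{"fn": "servo_tool", "kwargs": {
  "plan": [0, -0.0003, 0.0001, 0.115, 0, 0, -0.0003, 0.0001, 0.115, 0, 0, -0.0003, 0.0001, 0.115, 0, 0, -0.0003, 0.0001, 0.115, 0, 0, -0.0003, 0.0001, 0.115, 0, 0, -0.0003, 0.0001, 0.115, 0, 0, -0.0003, 0.0001, 0.115, 0, 0, -0.0003, 0.0001, 0.115, 0]
}}

```text
clock: 7.85
tool_pos: [0.6327, 0.0107, 0.0598]
orientation: [-2.082, -2.351, 0.0]
contact_force: [-4.9, 6.6, 0.8]
grip_width: 0.0194
grasp_force: 59.5
```

Call:
{"fn": "servo_tool", "kwargs": {
  "plan": [0, -0.0003, 0.0001, 0.115, 0, 0, -0.0003, 0.0001, 0.115, 0, 0, -0.0003, 0.0001, 0.115, 0, 0, -0.0003, 0.0001, 0.115, 0, 0, -0.0003, 0.0001, 0.115, 0, 0, -0.0003, 0.0001, 0.115, 0, 0, -0.0003, 0.0001, 0.115, 0, 0, -0.0003, 0.0001, 0.115, 0]
}}

```text
clock: 8.52
tool_pos: [0.6306, 0.0119, 0.0591]
orientation: [-2.909, -1.182, 0.001]
contact_force: [-3.3, 12.4, 1.1]
grip_width: 0.0195
grasp_force: 59.4
```

Run:
```python
from h import *
s=env.sense();print(s["contact_force"].round(2),s["moment"].round(3),s["joints"].round(3)); go(*s["tool_pos"],-.133)
```

```text
[-3.34 12.41  1.1 ] [2.497 0.727 0.17 ] [-0.077  0.699  1.492  0.002  0.952  0.721]
psi 0.7721 tilt [-0.0012  0.0017] turn 0.9051 shift [ 0. -0. -0.] j6 0.721 t 8.5167
```

Call:
{"fn": "servo_tool", "kwargs": {
  "plan": [0.0004, -0.0006, 0.0001, 0.115, 0, 0, -0.0003, 0.0001, 0.115, 0, 0, -0.0003, 0.0001, 0.115, 0, 0, -0.0003, 0.0001, 0.115, 0, 0, -0.0003, 0.0001, 0.115, 0, 0, -0.0003, 0.0001, 0.115, 0, 0, -0.0003, 0.0001, 0.115, 0, 0, -0.0003, 0.0001, 0.115, 0]
}}

```text
clock: 9.18
tool_pos: [0.6306, 0.0145, 0.0585]
orientation: [-3.132, 0.232, -0.001]
contact_force: [-0.5, 11.3, 1.1]
grip_width: 0.0196
grasp_force: 59.6
```

Run:
```python
from h import *
s=env.sense();print(s["contact_force"].round(2),s["moment"].round(3),s["joints"].round(3)); go(*s["tool_pos"],-.133)
```

```text
[-0.51 11.34  1.13] [2.203 0.069 0.245] [-0.072  0.699  1.494  0.002  0.949  1.645]
psi -0.1477 tilt [0.0004 0.0014] turn -0.0147 shift [ 0. -0. -0.] j6 1.645 t 9.1833
```

Call:
{"fn": "servo_tool", "kwargs": {
  "plan": [0, 0, 0, 0, 0, 0, 0, 0, 0, 0.4, 0, 0, 0, 0, 0.4, 0, 0, 0, 0, 0.4, 0, 0, -0.03, 0, 0.4, 0, 0, -0.04, 0, 0.4, 0, 0, -0.03, 0, 0.4, 0, 0, 0, 0, 0.6]
}}

```text
clock: 9.85
tool_pos: [0.6336, 0.0129, 0.1648]
orientation: [3.133, -0.223, 0.015]
contact_force: [0.8, -0.5, 1.4]
grip_width: 0.0449
grasp_force: 0.0
```

Run:
```python
from head import *
s=env.sense();print(s["contact_force"].round(2),s["moment"].round(3),s["tool_pos"])
look("A3",z0=.075,z1=.1)
go(.5145,-.137,.17,-1.33)
```

```text
[ 0.77 -0.49  1.37] [0.007 0.001 0.01 ] [0.6335806  0.01286133 0.16477254]
A3 0.075 756 z 0.0877 (array([632.9,  12.7]), array([20., 21.]), 83.3)
A3 0.022 1539 z 0.0242 (array([638.5,  38.7]), array([36.7, 63. ]), 72.2)
psi -0.1421 tilt [ 0.0064 -0.0007] turn 1.1879 shift [ 0.1175  0.1503 -0.008 ] j6 1.639 t 9.9
```

View pics/A3.png

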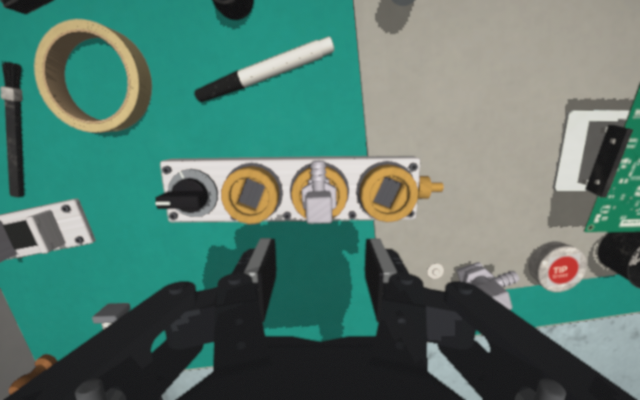

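Elbow A is seated in the middle port and points straight back (head (320,205), outlet (318,172)). Now elbow B, visible at (485,285).

Call:
{"fn": "servo_tool", "kwargs": {
  "plan": [0, 0, 0, 0.119, 0.7, 0, 0, 0, 0.119, 0.7, 0, 0, 0, 0.119, 0.7, 0, 0, 0, 0.119, 0.7, 0, 0, 0, 0.119, 0.7, 0, 0, 0, 0.119, 0.7, 0, 0, 0, 0.119, 0.7, 0, 0, 0, 0.119, 0.7]
}}

```text
clock: 10.57
tool_pos: [0.6299, 0.0131, 0.1574]
orientation: [2.678, -1.642, -0.002]
contact_force: [-0.1, -0.1, 0.0]
grip_width: 0.0591
grasp_force: 0.0
```

Call:
{"fn": "servo_tool", "kwargs": {
  "plan": [0, 0, 0, 0.118, 0.7, 0, 0, 0, 0.118, 0.7, 0.0235, 0.03, 0, 0, 0.7, 0.0235, 0.03, 0, 0, 0.7, 0.0235, 0.03, 0, 0, 0.7, 0.0235, 0.03, 0, 0, 0.7, 0.0235, 0.03, 0, 0, 0.7, 0, 0, 0, 0, 0.7]
}}

```text
clock: 11.23
tool_pos: [0.5086, -0.1404, 0.1576]
orientation: [2.467, -1.941, -0.004]
contact_force: [1.0, -0.2, -0.1]
grip_width: 0.0597
grasp_force: 0.0
```

Run:
```python
from head import *
s=env.sense();print(s["joints"].round(3),s["tool_pos"])
cm,p,d=look("B1")
go(.5145,-.137,.033,-1.33)
```

```text
[-3.820e-01  4.490e-01  1.672e+00 -2.000e-03  1.024e+00  2.523e+00] [ 0.50858973 -0.14035468  0.15756263]
B1 0.05 720 z 0.0687 (array([ 514.4, -138. ]), array([19.6, 20.7]), 13.1)
B1 0.022 169 z 0.032 (array([ 504.7, -144.5]), array([10. , 29.2]), 32.9)
psi -1.3338 tilt [-0.0018  0.0002] turn -0.0038 shift [-0.0008 -0.0043  0.1248] j6 2.527 t 11.2833
```

View pics/B1.png

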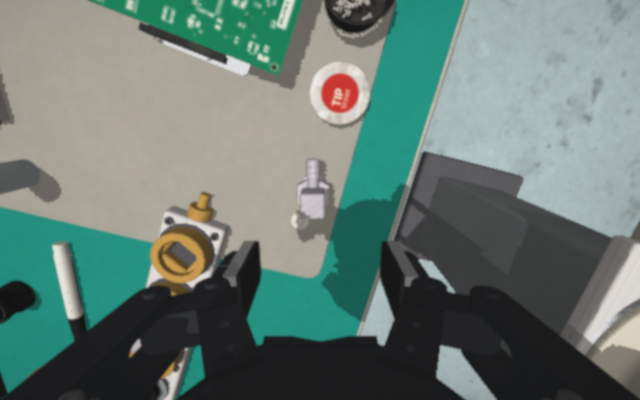

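Elbow B's head is at (313,205), with its outlet up the picture along tool +x and the tin clear at (340,92). Descending in two stages.

Call:
{"fn": "servo_tool", "kwargs": {
  "plan": [0, -0.004, 0.03, 0.008, 0.65, 0, 0, 0.03, 0, 0.65, 0, 0, 0.02, 0, 0.65, 0, 0, 0, 0, 0.65, 0, 0, 0, 0, 0.65]
}}

```text
clock: 11.7
tool_pos: [0.5163, -0.135, 0.0777]
orientation: [2.464, -1.948, -0.004]
contact_force: [0.0, -0.1, 1.3]
grip_width: 0.0556
grasp_force: 0.0
```

```bash
python3 -c "
from h import *
go(.5145,-.1376,.036,-1.342)"
```

```text
psi -1.3377 tilt [-0.0023  0.0009] turn 0.0043 shift [0.0021 0.0023 0.0417] j6 2.541 t 11.7
```

Call:
{"fn": "servo_tool", "kwargs": {
  "plan": [0.002, 0.0023, 0.02, 0.004, 0.65, 0, 0, 0.0215, 0, 0.65, 0, 0, 0, 0, 0.65, 0, 0, 0, 0, 0.65, 0, 0, 0, 0, 0, 0, 0, 0, 0, 0, 0, 0, 0, 0, 0, 0, 0, 0, 0, 0]
}}

```text
clock: 12.37
tool_pos: [0.5156, -0.1383, 0.0382]
orientation: [-2.46, 1.953, -0.003]
contact_force: [-1.2, -0.4, 12.1]
grip_width: 0.0191
grasp_force: 58.2
```

```bash
python3 -c "
from h import *
s=env.sense();print(s['tool_pos'],s['grip_width'],s['contact_force'])"
```

```text
[ 0.51563454 -0.13834933  0.03821715] 0.01906369535195653 [-1.23204993 -0.35462913 12.08820525]
```

Call:
{"fn": "servo_tool", "kwargs": {
  "plan": [0, 0, 0, 0, 0, 0, 0, -0.02, 0, 0, 0, 0, -0.03, 0, 0, 0, 0, -0.04, 0, 0, 0, 0, 0, 0, 0, 0, 0, 0, 0, 0]
}}

```text
clock: 12.87
tool_pos: [0.5161, -0.1385, 0.1295]
orientation: [-2.459, 1.953, -0.007]
contact_force: [-0.1, 0.4, -1.4]
grip_width: 0.019
grasp_force: 59.4
```

Run:
```python
from inhand import *
p,d=inhand(); cv2.imwrite("pics/B2.png",p[:,:,::-1])
s=env.sense();print(s["tool_pos"],s["grip_width"])
go(.6245,-.050,.12,2.618)
```

```text
-0.034 1384 x -0.0101 0.0106 y 0.0001
-0.03 381 x -0.0109 0.0111 y -0.0001
-0.026 163 x 0.0094 0.0109 y -0.0
-0.022 129 x 0.0094 0.0109 y 0.0
-0.018 128 x 0.0091 0.011 y 0.0002
-0.014 117 x 0.0096 0.0108 y -0.0
-0.01 392 x 0.0092 0.0334 y 0.0003
-0.006 739 x 0.0081 0.0334 y 0.0005
-0.002 101 x 0.0063 0.0335 y 0.0003
0.002 74 x 0.0046 0.0333 y -0.0006
0.006 108 x 0.0048 0.0131 y -0.0004
0.022 13 x 0.0085 0.0123 y -0.005
[ 0.51518413 -0.13819409  0.1279318 ] 0.01909833138815668
psi -1.3422 tilt [ 0.0019 -0.0008] turn 2.323 shift [-0.0506  0.131   0.0079] j6 2.539 t 12.9167
```

Call:
{"fn": "servo_tool", "kwargs": {
  "plan": [0, 0, 0, -0.124, 0, 0, 0, 0, -0.124, 0, 0, 0, 0, -0.124, 0, 0, 0, 0, -0.124, 0, 0, 0, 0, -0.124, 0, 0, 0, 0, -0.124, 0, 0, 0, 0, -0.124, 0, 0, 0, 0, -0.124, 0]
}}

```text
clock: 13.58
tool_pos: [0.514, -0.1378, 0.1257]
orientation: [-3.095, 0.538, 0.004]
contact_force: [-0.1, 1.0, -0.7]
grip_width: 0.0191
grasp_force: 59.3
```

Call:
{"fn": "servo_tool", "kwargs": {
  "plan": [0, 0, 0, -0.124, 0, 0, 0, 0, -0.124, 0, 0, 0, 0, -0.124, 0, 0, 0, 0, -0.124, 0, 0, 0, 0, -0.124, 0, 0, 0, 0, -0.124, 0, 0, 0, 0, -0.124, 0, 0, 0, 0, -0.124, 0]
}}

```text
clock: 14.25
tool_pos: [0.514, -0.1378, 0.1257]
orientation: [-2.977, -1.0, 0.003]
contact_force: [0.5, -0.6, -0.9]
grip_width: 0.0191
grasp_force: 59.3
```

Call:
{"fn": "servo_tool", "kwargs": {
  "plan": [0, 0, 0, -0.124, 0, 0, 0, 0, -0.124, 0, 0, 0, 0, -0.124, 0, 0, 0, 0, -0.124, 0, 0, 0, 0, -0.124, 0, 0, 0, 0, -0.124, 0, 0, 0, 0, -0.124, 0, 0, 0, 0, -0.124, 0]
}}

```text
clock: 14.92
tool_pos: [0.514, -0.1378, 0.1257]
orientation: [-2.142, -2.295, 0.001]
contact_force: [-1.0, -0.8, -0.6]
grip_width: 0.0189
grasp_force: 59.3
```

Call:
{"fn": "servo_tool", "kwargs": {
  "plan": [0, 0, 0, -0.124, 0, 0, 0, 0, -0.124, 0, 0, 0, 0, -0.124, 0, 0, 0, 0, -0.124, 0, 0, 0, 0, -0.124, 0, 0, 0, 0, -0.124, 0, 0, 0, 0, -0.12, 0, 0, 0, 0, -0.12, 0]
}}

```text
clock: 15.58
tool_pos: [0.514, -0.1378, 0.1257]
orientation: [-0.804, -3.035, -0.0]
contact_force: [-0.1, 0.6, -0.5]
grip_width: 0.0191
grasp_force: 59.3
```

```bash
python3 -c "
from h import *
go(.6246,-.0501,.12,2.618)"
```

```text
psi 2.6237 tilt [-0.0023  0.0009] turn 0.0057 shift [-0.0519  0.1312  0.0057] j6 -1.427 t 15.5833
```

Call:
{"fn": "servo_tool", "kwargs": {
  "plan": [-0.0104, 0.0262, 0, 0.006, 0, -0.0104, 0.0262, 0, 0, 0, -0.0104, 0.0262, 0, 0, 0, -0.0104, 0.0262, 0.003, 0, 0, -0.0104, 0.0262, 0.003, 0, 0, 0, 0, 0, 0, 0, 0, 0, 0, 0, 0]
}}

```text
clock: 16.17
tool_pos: [0.6256, -0.0501, 0.1192]
orientation: [-0.819, -3.03, 0.0]
contact_force: [0.7, -0.7, -0.9]
grip_width: 0.0193
grasp_force: 59.2
```

```bash
python3 -c "
from h import *
go(.6246,-.0501,.079,2.618)"
```

```text
psi 2.6135 tilt [-0.0023  0.0004] turn -0.0045 shift [ 0.0009 -0.0005  0.0402] j6 -1.218 t 16.1667
```

Call:
{"fn": "servo_tool", "kwargs": {
  "plan": [0.0006, -0.0004, 0.014, -0.004, 0, 0, 0, 0.014, 0, 0, 0, 0, 0.008, 0, 0, 0, 0, 0.004, 0, 0, 0, 0, 0.004, 0, 0, 0, 0, 0.003, 0, 0, 0, 0, 0.003, 0, 0, 0, 0, 0, 0, 0]
}}

```text
clock: 16.83
tool_pos: [0.625, -0.0513, 0.0707]
orientation: [-0.817, -3.033, 0.0]
contact_force: [-0.2, -0.5, -1.5]
grip_width: 0.0194
grasp_force: 59.3
```

Call:
{"fn": "servo_tool", "kwargs": {
  "plan": [0, 0, 0.002, 0, 0, 0, 0, 0.002, 0, 0, 0, 0, 0.002, 0, 0, 0, 0, 0.001, 0, 0, 0, 0, 0, 0, 0]
}}

```text
clock: 17.25
tool_pos: [0.6263, -0.0514, 0.0667]
orientation: [0.815, 3.03, 0.0]
contact_force: [-10.4, 2.0, 38.5]
grip_width: 0.019
grasp_force: 65.1
```

Run:
```python
from h import *
s=env.sense();print(s["contact_force"].round(2),s["moment"].round(3)); go(.6246,-.0501,.06,2.618)
```

```text
[-10.38   2.04  38.51] [-0.036  1.592 -0.064]
psi 2.616 tilt [ 0.0035 -0.0008] turn -0.002 shift [0.0021 0.0003 0.0067] j6 -1.222 t 17.25
```

Call:
{"fn": "servo_tool", "kwargs": {
  "plan": [0, 0, -0.008, 0, 0, 0, 0, 0, 0, 0, 0, 0, 0, 0, 0]
}}

```text
clock: 17.5
tool_pos: [0.6254, -0.0513, 0.0724]
orientation: [0.816, 3.033, 0.0]
contact_force: [-0.4, -0.2, -0.9]
grip_width: 0.0192
grasp_force: 59.3
```

Run:
```python
from inhand import *
s=env.sense();print(s["tool_pos"],s["contact_force"].round(2),s["moment"].round(3)); go(.6246,-.0501,.06,2.618)
inhand()
```

```text
[ 0.62541861 -0.05127381  0.07236393] [-0.37 -0.16 -0.92] [ 0.027 -0.023 -0.013]
psi 2.6158 tilt [ 0.0011 -0.0002] turn -0.0022 shift [0.0013 0.0006 0.0124] j6 -1.222 t 17.5
-0.034 1337 x -0.012 0.0085 y 0.0001
-0.03 438 x -0.0125 0.009 y -0.0003
-0.026 144 x 0.0075 0.0091 y -0.0002
-0.022 145 x 0.0073 0.009 y 0.0002
-0.018 125 x 0.0076 0.009 y -0.0001
-0.014 121 x 0.0076 0.0088 y 0.0002
-0.01 376 x 0.0074 0.0312 y -0.0005
-0.006 745 x 0.0062 0.0315 y -0.0004
-0.002 106 x 0.0042 0.0315 y -0.0008
0.002 72 x 0.0036 0.0313 y 0.0003
0.006 106 x 0.002 0.0114 y 0.001
0.022 17 x 0.007 0.0105 y 0.003
0.026 117 x 0.0101 0.0265 y 0.0008
0.03 43 x 0.025 0.0268 y -0.0002
0.034 38 x 0.0145 0.0267 y 0.0004
0.038 16 x 0.0252 0.0265 y 0.0001
```

Call:
{"fn": "servo_tool", "kwargs": {
  "plan": [0.0031, 0.0006, 0, 0, 0, 0, 0, 0, 0, 0, 0, 0, 0.003, 0, 0, 0, 0, 0.003, 0, 0, 0, 0, 0.001, 0, 0, 0, 0, 0, 0, 0]
}}

```text
clock: 18.05
tool_pos: [0.6224, -0.0492, 0.0643]
orientation: [-0.816, -3.033, 0.0]
contact_force: [-0.4, 0.7, -1.0]
grip_width: 0.0191
grasp_force: 59.3
```

Run:
```python
from h import *
s=env.sense();print(s["tool_pos"],s["contact_force"].round(2),s["moment"].round(3)); go(.6263,-.0511,.06,2.618)
```

```text
[ 0.62244083 -0.04916408  0.06431785] [-0.42  0.69 -1.  ] [ 0.025  0.02  -0.041]
psi 2.6158 tilt [-0.0008  0.0001] turn -0.0022 shift [-0.0043  0.0003  0.0043] j6 -1.219 t 18.05
```

In with no force. Continuing down.

Call:
{"fn": "servo_tool", "kwargs": {
  "plan": [0, 0, 0.002, 0, 0, 0, 0, 0.002, 0, 0, 0, 0, 0, 0, 0]
}}

```text
clock: 18.3
tool_pos: [0.6225, -0.0492, 0.0605]
orientation: [-0.816, -3.033, 0.0]
contact_force: [-0.2, 0.5, -1.1]
grip_width: 0.0192
grasp_force: 59.3
```

Run:
```python
from h import *
s=env.sense();print(s["tool_pos"],s["contact_force"].round(2),s["moment"].round(3)); go(.6224,-.0492,.06,-.133)
```

```text
[ 0.62253264 -0.04917828  0.06049892] [-0.22  0.55 -1.13] [-0.049  0.005 -0.014]
psi 2.6158 tilt [-0.0005  0.0001] turn 2.7488 shift [-0.0001  0.      0.0005] j6 -1.219 t 18.3
```

Call:
{"fn": "servo_tool", "kwargs": {
  "plan": [0, 0.0002, 0.0003, 0.115, 0, 0, 0.0002, 0.0002, 0.115, 0, 0, 0.0002, 0.0001, 0.115, 0, 0, 0.0002, 0.0001, 0.115, 0, 0, 0.0002, 0.0001, 0.115, 0, 0, 0.0002, 0.0001, 0.115, 0, 0, 0.0002, 0.0001, 0.115, 0, 0, 0.0002, 0.0001, 0.115, 0]
}}

```text
clock: 18.97
tool_pos: [0.6239, -0.0481, 0.0598]
orientation: [-2.085, -2.35, -0.0]
contact_force: [-0.9, 1.5, -0.6]
grip_width: 0.019
grasp_force: 59.5
```

Call:
{"fn": "servo_tool", "kwargs": {
  "plan": [0, 0.0002, 0.0001, 0.115, 0, 0, 0.0002, 0.0001, 0.115, 0, 0, 0.0002, 0.0001, 0.115, 0, 0, 0.0002, 0.0001, 0.115, 0, 0, 0.0002, 0.0001, 0.115, 0, 0, 0.0002, 0.0001, 0.115, 0, 0, 0.0002, 0.0001, 0.115, 0, 0, 0.0002, 0.0001, 0.115, 0]
}}

```text
clock: 19.63
tool_pos: [0.6253, -0.0482, 0.0591]
orientation: [-2.911, -1.18, -0.0]
contact_force: [0.0, 3.4, 1.3]
grip_width: 0.0189
grasp_force: 59.5
```

Call:
{"fn": "servo_tool", "kwargs": {
  "plan": [0, 0.0002, 0.0001, 0.115, 0, 0, 0.0002, 0.0001, 0.115, 0, 0, 0.0002, 0.0001, 0.115, 0, 0, 0.0002, 0.0001, 0.115, 0, 0, 0.0002, 0.0001, 0.115, 0, 0, 0.0002, 0.0001, 0.115, 0, 0, 0.0002, 0.0001, 0.115, 0, 0, 0.0002, 0.0001, 0.115, 0]
}}

```text
clock: 20.3
tool_pos: [0.6263, -0.0495, 0.0584]
orientation: [-3.132, 0.235, -0.001]
contact_force: [0.7, 6.5, 2.7]
grip_width: 0.0188
grasp_force: 59.6
```

Run:
```python
from h import *
s=env.sense();print(s["tool_pos"],s["grip_width"],s["contact_force"].round(2),s["moment"].round(3)); go(.6224,-.0492,.06,-.133)
```

```text
[ 0.62627293 -0.04951059  0.05839865] 0.018777795668014602 [0.74 6.46 2.69] [ 1.106 -0.201  0.27 ]
psi -0.1497 tilt [0.0006 0.0007] turn -0.0167 shift [-0.0039  0.0002 -0.0016] j6 1.546 t 20.3
```

Call:
{"fn": "servo_tool", "kwargs": {
  "plan": [0, 0, 0, 0, 0.35, 0, 0, 0, 0, 0.35, 0, 0, 0, 0, 0.35, 0, 0, -0.03, 0, 0.35, 0, 0, -0.04, 0, 0.35, 0, 0, -0.04, 0, 0.35, 0, 0, -0.01, 0, 0.7, 0, 0, 0, 0, 0.7]
}}

```text
clock: 20.97
tool_pos: [0.6279, -0.0505, 0.1821]
orientation: [3.133, -0.222, 0.01]
contact_force: [0.7, 0.0, -0.2]
grip_width: 0.0531
grasp_force: 0.0
```

Run:
```python
from head import *
s=env.sense();print(s["contact_force"].round(2))
cm,p,d=look("B3",z0=.075,z1=.1)
X=cloud(cm,d); m=(d>0)&(X[...,2]>.075)&(X[...,2]<.1)&(np.hypot(X[...,0]-.6329,X[...,1]-.0127)<.022); print("A",rect(X[m]))
go(.50,.2695,.2,3.049)
```

```text
[ 0.75  0.03 -0.18]
B3 0.075 641 z 0.0877 (array([624.8, -50.6]), array([19.5, 20.9]), 81.1)
B3 0.022 1475 z 0.0243 (array([629. , -24.4]), array([37.9, 62.3]), 76.0)
A (array([633.5,  12.5]), array([20.4, 19.9]), 82.8)
psi -0.1419 tilt [ 0.0032 -0.0006] turn 3.0922 shift [ 0.1558  0.3067 -0.0202] j6 1.538 t 21.0167
```

View pics/B3.png

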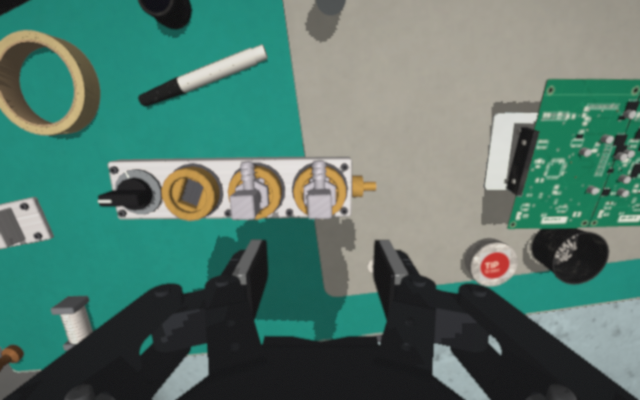

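Both elbows are in and pointing back, with heads at (320,203) and (243,203). Now over to the filter.

Call:
{"fn": "servo_tool", "kwargs": {
  "plan": [-0.0175, -0.0341, 0, -0.05, 0.9, -0.0175, -0.0341, 0, 0, 0.9, -0.0175, -0.0341, 0, 0, 0.9, -0.0175, -0.0341, 0, 0, 0.9, -0.0175, -0.0341, 0, 0, 0.9, -0.0175, -0.0341, 0, 0, 0.9, -0.0175, -0.0341, 0, 0, 0.9, -0.0175, -0.0341, 0, 0, 0.9]
}}

```text
clock: 21.68
tool_pos: [0.5124, 0.2366, 0.1768]
orientation: [3.137, -0.145, -0.003]
contact_force: [0.3, 0.7, -0.2]
grip_width: 0.0769
grasp_force: 0.0
```

Call:
{"fn": "servo_tool", "kwargs": {
  "plan": [-0.0175, -0.0341, 0, 0, 0.9, 0, 0, 0.03, 0, 0.9, 0, 0, 0, 0, 0.9, 0, 0, 0, 0, 0.9]
}}

```text
clock: 22.02
tool_pos: [0.4984, 0.2702, 0.1464]
orientation: [3.136, -0.145, -0.007]
contact_force: [0.2, -0.4, -0.0]
grip_width: 0.0769
grasp_force: 0.0
```

Run:
```python
from h import *
s=env.sense();cm,p,d=shot("wrist"); X=cloud(cm,d); z=X[...,2]
m=(d>0)&(z>.012)&(z<.045)&(np.hypot(X[...,0]-s["tool_pos"][0],X[...,1]-s["tool_pos"][1])<.07)
n,l,st,ce=cv2.connectedComponentsWithStats(m.astype(np.uint8)); i=1+st[1:,4].argmax(); P=X[l==i]; print(len(P),ce[i],np.percentile(P[:,2],[50,95]),rect(P))
print("table",np.median(X[(d>0)&(abs(z)<.01)&(np.hypot(X[...,0]-.5,X[...,1]-.2)<.02)][:,2]))
cv2.imwrite("pics/F1.png",p[:,:,::-1]); np.savez("F1.npz",p=p,d=d,M=cm[1])
c=rect(P)[0]/1000; go(c[0],c[1],.003,-.0925)
```

```text
1844 [319.63611714 191.70715835] [0.02650682 0.02970501] (array([498.8, 269.2]), array([27.6, 59.4]), 84.8)
table 0.003131709990784881
psi -0.0938 tilt [-0.0022 -0.0012] turn -0.0013 shift [-0.0007  0.0009  0.1446] j6 2.055 t 22.0667
```

View pics/F1.png

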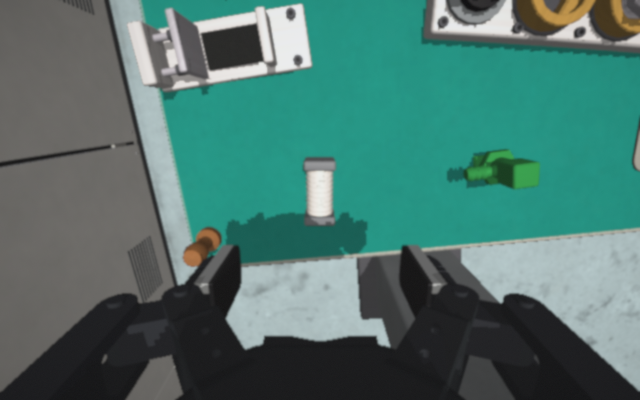

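The filter lies at (320,192), upright in the picture and centred. The stamp at (200,245) and the decoy at (505,170) are clear.

Call:
{"fn": "servo_tool", "kwargs": {
  "plan": [-0.0005, 0.0008, 0.035, 0, 0.65, 0, 0, 0.035, 0, 0.65, 0, 0, 0.035, 0, 0.65, 0, 0, 0.015, 0, 0.65, 0, 0, 0, 0, 0.65, 0, 0, 0, 0, 0.65]
}}

```text
clock: 22.57
tool_pos: [0.4999, 0.2692, 0.0286]
orientation: [3.138, -0.15, -0.001]
contact_force: [-0.6, 0.2, 0.4]
grip_width: 0.0557
grasp_force: 0.0
```

```bash
python3 -c "
from h import *
go(.4988,.2692,.003,-.0925)"
```

```text
psi -0.0954 tilt [-0.0006 -0.0003] turn -0.0029 shift [-0.0011  0.0002  0.0256] j6 2.055 t 22.5667
```

Call:
{"fn": "servo_tool", "kwargs": {
  "plan": [-0.001, 0, 0.015, 0, 0.65, 0, 0, 0.0105, 0, 0.65, 0, 0, 0, 0, 0.65, 0, 0, 0, 0, 0.65, 0, 0, 0, 0, 0, 0, 0, 0, 0, 0, 0, 0, 0, 0, 0, 0, 0, 0, 0, 0]
}}

```text
clock: 23.23
tool_pos: [0.4987, 0.2704, 0.0037]
orientation: [-3.138, 0.148, -0.002]
contact_force: [-1.6, -1.2, 11.4]
grip_width: 0.0208
grasp_force: 58.3
```

Call:
{"fn": "servo_tool", "kwargs": {
  "plan": [0, 0, 0, 0, 0, 0, 0, -0.02, 0, 0, 0, 0, -0.04, 0, 0, 0, 0, -0.04, 0, 0, 0, 0, -0.02, 0, 0, 0, 0, 0, 0, 0]
}}

```text
clock: 23.73
tool_pos: [0.5005, 0.2713, 0.1277]
orientation: [-3.135, 0.147, -0.011]
contact_force: [1.4, 0.3, -0.8]
grip_width: 0.021
grasp_force: 59.2
```

Run:
```python
from h import *
s=env.sense();print(s["tool_pos"],s["grip_width"],s["grasp_force"]);c=optics.calibration("wrist"); p,d=optics.capture("wrist"); X=cloud((c,c["hand_eye"]),d)
m=(d>0)&(abs(X[...,1])<.017)&(abs(X[...,0])<.045)&(X[...,2]>-.02)&(X[...,2]<.02)
P=X[m]
for x in np.arange(-.04,.044,.006):
    q=P[(P[:,0]>=x)&(P[:,0]<x+.006)]
    if len(q)>5: print(x.round(3),len(q),"z",np.percentile(q[:,2],[5,50]).round(4),"y",q[:,1].min().round(3),q[:,1].max().round(3),"x",q[:,0].min().round(4),q[:,0].max().round(4))
cv2.imwrite("pics/F2.png",p[:,:,::-1])
go(.628,.30,.12,1.615)
```

```text
[0.50047639 0.27126923 0.12772415] 0.021021714777205946 59.17082190513611
-0.022 176 z [-0.0199 -0.0183] y -0.01 0.013 x -0.0218 -0.016
-0.016 104 z [-0.0199 -0.0186] y -0.01 0.012 x -0.016 -0.0104
-0.01 127 z [-0.0199 -0.0189] y -0.009 0.011 x -0.01 -0.0041
-0.004 147 z [-0.0198 -0.0186] y -0.009 0.011 x -0.0039 0.002
0.002 124 z [-0.0199 -0.0186] y -0.017 0.011 x 0.0021 0.008
0.008 423 z [-0.0197 -0.0164] y -0.016 0.017 x 0.008 0.0139
0.014 156 z [-0.0198 -0.0182] y -0.011 0.013 x 0.014 0.0195
0.026 702 z [-0.0191 -0.011 ] y -0.012 0.015 x 0.0283 0.0304
psi -0.0941 tilt [0.0046 0.0019] turn -1.7091 shift [0.0234 0.1296 0.0055] j6 2.057 t 23.7833
```

View pics/F2.png

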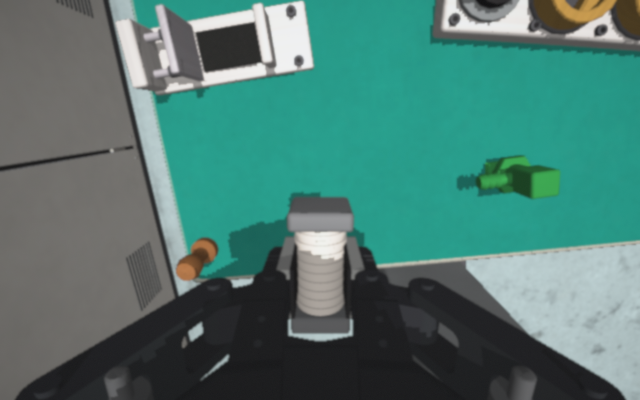

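The filter is held level, with its cap at (320,212). The holder is at (215,45), with the plate at (180,45) and the jaw at (262,35). Now I measure the holder.

Run:
```python
from h import *
for f in ("F1","w2"):
    a=np.load(f+".npz");d=a["d"];X=cloud((optics.calibration("wrist"),a["M"]),d);z=X[...,2]
    reg=(d>0)&(abs(X[...,0]-.628)<.06)&(abs(X[...,1]-.33)<.09)
    for n,z0,z1 in (("floor",.011,.018),("jaw",.031,.038),("plate",.054,.064)):
        m=reg&(z>z0)&(z<z1); k,l,st,ce=cv2.connectedComponentsWithStats(m.astype(np.uint8)); i=1+st[1:,4].argmax(); P=X[l==i]
        print(f,n,len(P),np.median(P[:,2]).round(4),rect(P),np.round([P[:,1].min(),P[:,1].max()],4))
```

```text
F1 floor 2355 0.0132 (array([626.3, 332.2]), array([52.4, 42.2]), 89.0) [0.3061 0.3587]
F1 jaw 566 0.033 (array([630.6, 300.2]), array([39.9,  8.1]), 3.6) [0.2952 0.3053]
F1 plate 604 0.0569 (array([627.2, 358.5]), array([42.7,  6.8]), 3.9) [0.3546 0.3629]
w2 floor 994 0.0134 (array([625.5, 339.4]), array([41.4, 42.8]), 86.7) [0.3191 0.3613]
w2 jaw 295 0.0329 (array([630.4, 299.5]), array([39.8,  9.9]), 1.4) [0.2942 0.3044]Traceback (most recent call last):
  File "<stdin>", line 6, in <module>
ValueError: attempt to get argmax of an empty sequence
```

Call:
{"fn": "servo_tool", "kwargs": {
  "plan": [0, 0, 0, -0.1235, 0, 0, 0, 0, -0.1235, 0, 0, 0, 0, -0.1235, 0, 0, 0, 0, -0.1235, 0, 0, 0, 0, -0.1235, 0, 0, 0, 0, -0.1235, 0, 0, 0, 0, -0.1235, 0, 0, 0, 0, -0.1235, 0]
}}

```text
clock: 24.45
tool_pos: [0.4976, 0.27, 0.1217]
orientation: [-2.829, -1.366, 0.003]
contact_force: [0.1, -0.5, -1.2]
grip_width: 0.0206
grasp_force: 59.3
```

Call:
{"fn": "servo_tool", "kwargs": {
  "plan": [0, 0, 0, -0.1235, 0, 0, 0, 0, -0.1235, 0, 0, 0, 0, -0.1235, 0, 0, 0, 0, -0.1235, 0, 0, 0, 0, -0.1235, 0, 0, 0, 0, -0.1235, 0, 0, 0, 0, 0, 0]
}}

```text
clock: 25.03
tool_pos: [0.4977, 0.27, 0.1218]
orientation: [-2.141, -2.298, 0.002]
contact_force: [0.2, -0.3, -0.5]
grip_width: 0.021
grasp_force: 59.3
```

```bash
python3 -c "
from h import *
go(.6293,.3218,.10,1.635)"
```

```text
psi 1.6416 tilt [-0.0015 -0.0006] turn 0.0066 shift [0.0432 0.1346 0.0218] j6 0.321 t 25.0333
```

Call:
{"fn": "servo_tool", "kwargs": {
  "plan": [0.0108, 0.0336, 0, 0.006, 0, 0.0108, 0.0336, 0, 0, 0, 0.0108, 0.0336, 0, 0, 0, 0.0108, 0.0336, 0.01, 0, 0, 0, 0, 0.01, 0, 0, 0, 0, 0, 0, 0, 0, 0, 0, 0, 0]
}}

```text
clock: 25.62
tool_pos: [0.6285, 0.3209, 0.1012]
orientation: [-2.158, -2.281, 0.005]
contact_force: [-0.3, 0.7, -0.7]
grip_width: 0.021
grasp_force: 59.4
```

Run:
```python
from h import *
s=env.sense();c=optics.calibration("wrist"); p,d=optics.capture("wrist"); X=cloud((c,c["hand_eye"]),d)
P=X[(d>0)&(abs(X[...,1])<.010)&(X[...,0]>.018)&(X[...,0]<.06)&(X[...,2]>-.03)&(X[...,2]<.02)]
for z in np.arange(-.03,.02,.004):
    q=P[(P[:,2]>=z)&(P[:,2]<z+.004)]
    if len(q)>5: print(z.round(3),len(q),"x",np.percentile(q[:,0],[1,50,99]).round(4))
cm=cal("wrist");X=cloud(cm,d);z=X[...,2]
for n,z0,z1,y0,y1 in (("jaw",.031,.038,.28,.312),("plate",.054,.066,.345,.375)):
    m=(d>0)&(abs(X[...,0]-.628)<.05)&(z>z0)&(z<z1)&(X[...,1]>y0)&(X[...,1]<y1); 
    if m.sum()>20: print(n,m.sum(),rect(X[m]))
cv2.imwrite("pics/F3.png",p[:,:,::-1])
go(.6293,.3218,.040,1.635)
```

```text
-0.03 84 x [0.0217 0.025  0.028 ]
-0.026 964 x [0.0182 0.0247 0.0286]
-0.022 149 x [0.0181 0.0283 0.0287]
-0.018 120 x [0.028  0.0283 0.0287]
-0.014 104 x [0.0279 0.0284 0.0287]
-0.01 105 x [0.028  0.0283 0.0288]
-0.006 91 x [0.028  0.0283 0.0287]
-0.002 45 x [0.0279 0.0282 0.0286]
plate 655 (array([627. , 359.1]), array([41. ,  6.2]), 3.4)
psi 1.6267 tilt [-0.002  -0.0008] turn -0.0083 shift [0.0008 0.0007 0.0622] j6 0.332 t 25.6667
```

View pics/F3.png

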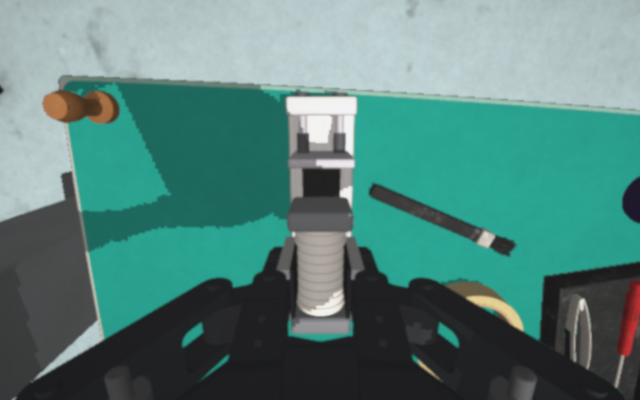

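The cartridge is lined up with the holder: cap at (320,212), plate at (322,160), laterally centred. Lowering to above jaw height, then pushing the plate.

Call:
{"fn": "servo_tool", "kwargs": {
  "plan": [0, 0.0007, 0.02, -0.008, 0, 0, 0, 0.02, 0, 0, 0, 0, 0.015, 0, 0, 0, 0, 0.006, 0, 0, 0, 0, 0, 0, 0, 0, 0, 0, 0, 0]
}}

```text
clock: 26.17
tool_pos: [0.6305, 0.3215, 0.0427]
orientation: [2.147, 2.293, 0.001]
contact_force: [1.1, 0.3, -0.7]
grip_width: 0.0209
grasp_force: 59.4
```

```bash
python3 -c "
from h import *
go(.6281,.3388,.040,1.635)"
```

```text
psi 1.6362 tilt [0.0004 0.0002] turn 0.0012 shift [ 0.0175 -0.0013  0.0027] j6 0.322 t 26.1667
```

Call:
{"fn": "servo_tool", "kwargs": {
  "plan": [0.004, -0.0013, 0.002, 0, 0, 0.004, 0, 0, 0, 0, 0.003, 0, 0, 0, 0, 0.003, 0, 0, 0, 0, 0.003, 0, 0, 0, 0, 0.001, 0, 0, 0, 0, 0, 0, 0, 0, 0, 0, 0, 0, 0, 0]
}}

```text
clock: 26.83
tool_pos: [0.6286, 0.3391, 0.0406]
orientation: [2.146, 2.293, 0.0]
contact_force: [0.6, -9.1, 3.7]
grip_width: 0.0209
grasp_force: 59.8
```

Run:
```python
from h import *
s=env.sense();print(s["contact_force"].round(1),s["tool_pos"]);cm=cal("wrist"); p,d=optics.capture("wrist"); X=cloud((cm[0],cm[0]["hand_eye"]),d)
P=X[(d>0)&(abs(X[...,1])<.010)&(X[...,0]>.01)&(X[...,0]<.06)&(X[...,2]>-.03)&(X[...,2]<.02)]
for z in np.arange(-.03,.0,.004):
    q=P[(P[:,2]>=z)&(P[:,2]<z+.004)]
    if len(q)>5: print(z.round(3),len(q),"x",np.percentile(q[:,0],[1,50,99]).round(4))
X=cloud(cm,d);z=X[...,2]
m=(d>0)&(abs(X[...,0]-.628)<.05)&(z>.05)&(z<.066)&(X[...,1]>.345)&(X[...,1]<.385);print(m.sum(),rect(X[m]))
go(.6281,.3388,.0157,1.635)
```

```text
[ 0.6 -9.1  3.7] [0.62855356 0.33905331 0.04059728]
-0.03 121 x [0.021  0.0249 0.028 ]
-0.026 1283 x [0.0103 0.0226 0.0284]
-0.022 508 x [0.0101 0.0164 0.0306]
-0.018 737 x [0.0133 0.0313 0.0344]
-0.014 96 x [0.0339 0.0343 0.0347]
-0.01 86 x [0.034  0.0342 0.0345]
-0.006 96 x [0.0339 0.0343 0.0586]
-0.002 1077 x [0.0341 0.0542 0.0598]
4499 (array([629. , 359.2]), array([45.1, 29.3]), 3.0)
psi 1.6368 tilt [ 0.0009 -0.0007] turn 0.0018 shift [-0.0002 -0.0004  0.0248] j6 0.346 t 26.8833
```

Call:
{"fn": "servo_tool", "kwargs": {
  "plan": [-0.002, 0, 0, 0, 0, 0, 0, 0.006, 0, 0, 0, 0, 0.006, 0, 0, 0, 0, 0.005, 0, 0, 0, 0, 0, 0, 0]
}}

```text
clock: 27.3
tool_pos: [0.6281, 0.3368, 0.0223]
orientation: [2.147, 2.293, -0.002]
contact_force: [2.2, -6.5, -3.3]
grip_width: 0.0207
grasp_force: 59.2
```

Call:
{"fn": "servo_tool", "kwargs": {
  "plan": [0, 0, 0.003, 0, 0, 0, 0, 0.002, 0, 0, 0, 0, 0.002, 0, 0, 0, 0, 0, 0, 0]
}}

```text
clock: 27.63
tool_pos: [0.6283, 0.337, 0.016]
orientation: [2.147, 2.293, -0.001]
contact_force: [0.7, -6.3, 0.7]
grip_width: 0.0208
grasp_force: 59.5
```

```bash
python3 -c "
from h import *
s=env.sense();print(s['contact_force'].round(1),s['grip_width']);go(.6281,.3388,.0157,1.635)"
```

```text
[ 0.7 -6.3  0.7] 0.020812001345364595
psi 1.6368 tilt [ 0.0001 -0.0009] turn 0.0018 shift [ 0.0019 -0.0001  0.0003] j6 0.344 t 27.6333
```

Call:
{"fn": "servo_tool", "kwargs": {
  "plan": [0, 0, 0.0005, 0, 0, 0, 0, 0, 0, 0.4, 0, 0, 0, 0, 0.4, 0, 0, 0, 0, 0.4, 0, 0, -0.03, 0, 0.4, 0, 0, -0.04, 0, 0.4, 0, 0, -0.04, 0, 0.4, 0, 0, 0, 0, 0.4]
}}

```text
clock: 28.3
tool_pos: [0.6318, 0.3393, 0.1339]
orientation: [2.144, 2.29, 0.017]
contact_force: [1.5, 1.1, 1.1]
grip_width: 0.0344
grasp_force: 0.0
```

Run:
```python
from h import *
s=env.sense();print(s["contact_force"].round(1),s["tool_pos"]);cm,p,d=shot("wrist");X=cloud(cm,d);z=X[...,2]
reg=(d>0)&(abs(X[...,0]-.628)<.035)
for n,z0,z1,y0,y1 in (("cart",.036,.048,.29,.372),("jaw",.031,.0352,.285,.312),("plate",.054,.066,.345,.385)):
    m=reg&(z>z0)&(z<z1)&(X[...,1]>y0)&(X[...,1]<y1); print(n,m.sum(),np.median(X[m][:,2]).round(4),rect(X[m]))
cv2.imwrite("pics/F4.png",cv2.resize(p[100:300,200:440,::-1],None,fx=2.5,fy=2.5))
go(.649,.133,.16,-.133)
```

```text
[1.5 1.1 1.1] [0.63176787 0.33927042 0.13389331]
cart 1629 0.0392 (array([628.4, 337.4]), array([40.3, 65.3]), 3.6)
jaw 241 0.0328 (array([630.8, 301. ]), array([39.3,  7.9]), 2.4)
plate 464 0.0569 (array([627. , 366.8]), array([40.7,  6.3]), 3.0)
psi 1.6371 tilt [0.0076 0.0035] turn 1.7701 shift [ 0.0455  0.2015 -0.0296] j6 0.343 t 28.35
```

View pics/F4.png

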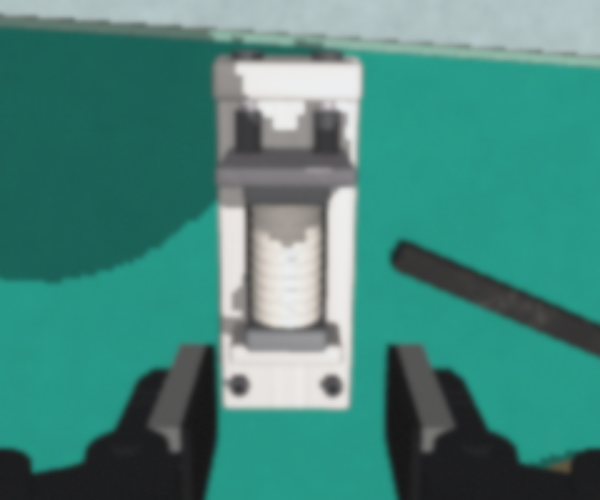

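The cartridge is clamped: plate at crop (285,170), cartridge between plate and jaw, and the plate moved about 8 mm back. I'll view no more pictures. By my count this was the 15th, one over the allowance. Next is the knob.

Call:
{"fn": "servo_tool", "kwargs": {
  "plan": [0, 0, 0, 0.098, 0.5, 0, 0, 0, 0.098, 0.5, -0.0336, 0.0073, 0, 0, 0.5, -0.0336, 0.0073, 0, 0, 0.5, -0.0336, 0.0073, 0, 0, 0.5, -0.0336, 0.0073, 0, 0, 0.5, -0.0336, 0.0073, 0, 0, 0.5, -0.0336, 0.0073, 0, 0, 0.5]
}}

```text
clock: 29.02
tool_pos: [0.6451, 0.1304, 0.1247]
orientation: [-2.36, -2.072, 0.001]
contact_force: [0.9, 0.2, 1.0]
grip_width: 0.0429
grasp_force: 0.0
```

Call:
{"fn": "servo_tool", "kwargs": {
  "plan": [0, 0, 0, 0, 0.5, 0, 0, 0, 0, 0.5, 0, 0, 0, 0, 0.5]
}}

```text
clock: 29.27
tool_pos: [0.6453, 0.132, 0.1248]
orientation: [-2.361, -2.072, 0.0]
contact_force: [0.3, 0.3, 0.9]
grip_width: 0.0428
grasp_force: 0.0
```

Run:
```python
from h import *
cm,p,d=shot("wrist");X=cloud(cm,d);z=X[...,2]
m=(d>0)&(z>.055)&(z<.07)&(np.hypot(X[...,0]-.649,X[...,1]-.134)<.03);print(m.sum(),rect(X[m]))
go(.649,.1338,.043,1.44)
```

```text
814 (array([649.6, 134.4]), array([36.7, 11.4]), 82.4)
psi 1.4413 tilt [-0.0005  0.0002] turn 0.0013 shift [0.0017 0.0035 0.0819] j6 0.241 t 29.3167
```

Call:
{"fn": "servo_tool", "kwargs": {
  "plan": [0.002, 0.0038, 0.025, 0, 0.5, 0, 0, 0.025, 0, 0.5, 0, 0, 0.02, 0, 0.5, 0, 0, 0.011, 0, 0.5, 0, 0, 0, 0, 0.5, 0, 0, 0, 0, 0.5]
}}

```text
clock: 29.82
tool_pos: [0.6494, 0.134, 0.0442]
orientation: [-2.36, -2.073, 0.001]
contact_force: [0.8, 0.8, 1.5]
grip_width: 0.0428
grasp_force: 0.0
```

Run:
```python
from h import *
print(env.sense()["contact_force"].round(1)); go(.6494,.1341,.043,1.44)
```

```text
[0.8 0.8 1.5]
psi 1.4418 tilt [-0.0005 -0.    ] turn 0.0018 shift [ 0.0001 -0.0001  0.0012] j6 0.242 t 29.8167
```

Call:
{"fn": "servo_tool", "kwargs": {
  "plan": [0, 0, 0, 0, 0, 0, 0, 0, 0, 0, 0, 0, 0, 0, 0, 0, 0, 0, 0, 0, 0, 0, 0, 0, 0, 0, 0, 0, 0.1, 0, 0, 0, 0, 0.12, 0, 0, 0, 0, 0.12, 0]
}}

```text
clock: 30.48
tool_pos: [0.6484, 0.1337, 0.0458]
orientation: [-2.681, -1.635, 0.001]
contact_force: [-13.4, 4.3, 18.2]
grip_width: 0.0101
grasp_force: 60.0
```

Call:
{"fn": "servo_tool", "kwargs": {
  "plan": [0, 0, 0, 0.12, 0, 0, 0, 0, 0.12, 0, 0, 0, 0, 0.12, 0, 0, 0, 0, 0.12, 0, 0, 0, 0, 0.12, 0, 0, 0, 0, 0.12, 0, 0, 0, 0, 0.1, 0, 0, 0, 0, 0.04, 0]
}}

```text
clock: 31.15
tool_pos: [0.6477, 0.1344, 0.0458]
orientation: [-3.118, -0.368, 0.004]
contact_force: [-18.0, 9.1, 19.0]
grip_width: 0.0105
grasp_force: 60.4
```

Run:
```python
from h import *
s=env.sense();print(s["contact_force"].round(1),s["moment"].round(3),s["grip_width"]); go(.6494,.1341,.043,1.44)
```

```text
[-18.    9.1  19. ] [1.515 2.918 0.275] 0.010545775878893958
psi 0.2347 tilt [-0.0025  0.0013] turn -1.2053 shift [-0.0001  0.0017  0.0028] j6 1.449 t 31.15
```

Call:
{"fn": "servo_tool", "kwargs": {
  "plan": [0, 0, -0.0005, 0.03, 0, 0, 0, 0, 0, 0, 0, 0, 0, 0, 0, 0, 0, 0, 0, 0, 0, 0, 0, 0, 0, 0, 0, 0, 0, 0]
}}

```text
clock: 31.65
tool_pos: [0.6477, 0.1344, 0.0458]
orientation: [-3.123, -0.332, 0.004]
contact_force: [-15.3, 9.7, 13.4]
grip_width: 0.0106
grasp_force: 60.9
```

Run:
```python
from h import *
s=env.sense();print(s["contact_force"].round(1),s["moment"].round(3),s["grip_width"]); go(.6494,.1341,.043,1.44)
cm,p,d=shot("wrist");X=cloud(cm,d);z=X[...,2]
m=(d>0)&(z>.05)&(z<.068)&(np.hypot(X[...,0]-.649,X[...,1]-.134)<.026);print(m.sum(),rect(X[m]))
```

```text
[-15.3   9.7  13.4] [1.495 2.476 0.868] 0.010621548230550747
psi 0.2118 tilt [-0.0027  0.0011] turn -1.2282 shift [-0.      0.0017  0.0028] j6 1.472 t 31.65
2586 (array([649.7, 134.5]), array([33.7, 33.8]), 60.6)
```

The moment has jumped, so the knob is at its stop and has been held there. Turning back, then releasing.

Call:
{"fn": "servo_tool", "kwargs": {
  "plan": [0, 0, 0, -0.12, 0, 0, 0, 0, -0.12, 0, 0, 0, 0, -0.12, 0, 0, 0, 0, -0.12, 0, 0, 0, 0, -0.12, 0, 0, 0, 0, -0.12, 0, 0, 0, 0, -0.12, 0, 0, 0, 0, -0.12, 0]
}}

```text
clock: 32.37
tool_pos: [0.6484, 0.1337, 0.0458]
orientation: [-2.612, -1.743, 0.001]
contact_force: [-9.8, 3.4, 9.9]
grip_width: 0.0105
grasp_force: 59.0
```

Call:
{"fn": "servo_tool", "kwargs": {
  "plan": [0, 0, 0, -0.12, 0, 0, 0, 0, -0.12, 0, 0, 0, 0, -0.02, 0, 0, 0, 0, 0, 0.5, 0, 0, 0, 0, 0.5, 0, 0, 0, 0, 0.5, 0, 0, -0.03, 0, 0.5, 0, 0, -0.04, 0, 0.5]
}}

```text
clock: 33.03
tool_pos: [0.6477, 0.1329, 0.1127]
orientation: [-2.37, -2.058, 0.008]
contact_force: [0.8, -0.3, 0.8]
grip_width: 0.0427
grasp_force: 0.0
```

Call:
{"fn": "servo_tool", "kwargs": {
  "plan": [0, 0, -0.04, 0, 0.5, 0, 0, -0.04, 0, 0.5, 0, 0, 0, 0, 0.5, 0, 0, 0, 0, 0.5, 0, 0, 0, 0, 0.5]
}}

```text
clock: 33.45
tool_pos: [0.6495, 0.1331, 0.1948]
orientation: [2.372, 2.06, 0.0]
contact_force: [-1.0, 0.2, -0.2]
grip_width: 0.043
grasp_force: 0.0
```

Run:
```python
from h import *
s=env.sense();print(s["contact_force"].round(1),s["tool_pos"],s["clock"])
cm,p,d=shot("wrist");X=cloud(cm,d);z=X[...,2]
def r(n,x,y,z0,z1,ra):
    m=(d>0)&(z>z0)&(z<z1)&(np.hypot(X[...,0]-x,X[...,1]-y)<ra);print(n,m.sum(),m.sum()>9 and (np.median(X[m][:,2]).round(4),rect(X[m])))
r("knob",.649,.134,.055,.07,.03);r("A",.633,.0127,.075,.1,.02);r("B",.6248,-.0506,.075,.1,.02);r("plate",.627,.367,.054,.066,.03)
r("cart",.628,.334,.036,.048,.031)
```

```text
[-1.   0.2 -0.2] [0.6494745  0.13313351 0.19479156] 33.45
knob 497 (np.float64(0.061), (array([649.1, 134. ]), array([37.3, 11.4]), 82.1))
A 503 (np.float64(0.0872), (array([633. ,  14.3]), array([20.5, 19.8]), 82.2))
B 0 False
plate 0 False
cart 16 (np.float64(0.0375), (array([622.3, 304.2]), array([1. , 9.3]), 84.6))
```

Run:
```python
from h import *
cm,p,d=shot("side");X=cloud(cm,d);z=X[...,2]
def r(n,x,y,z0,z1,rx,ry):
    m=(d>0)&(z>z0)&(z<z1)&(abs(X[...,0]-x)<rx)&(abs(X[...,1]-y)<ry);print(n,m.sum(),m.sum()>9 and (X[m].mean(0).round(4),rect(X[m])))
r("plate top",.627,.362,.048,.06,.03,.02)
r("cart",.6285,.334,.034,.043,.02,.024)
r("B head",.6248,-.0506,.07,.095,.02,.02)
r("filter old spot",.499,.269,.012,.035,.06,.06)
```

```text
plate top 87 (array([0.6231, 0.3709, 0.0538]), (array([624.8, 370.2]), array([41.8,  8.3]), 6.4))
cart 93 (array([0.6248, 0.3243, 0.0382]), (array([627.2, 330.8]), array([30.4, 39.1]), 3.9))
B head 66 (array([ 0.6214, -0.0425,  0.0814]), (array([622.3, -45.9]), array([19.5, 23.4]), 78.7))
filter old spot 0 False
```

Everything is in place, so I'm handing the job in.

```bash
python3 -c "
from bench import sign_off
print(sign_off())"
```

```text
the job is handed in; nothing more can be done
None
```

I handed the job in at about 34 s, with no pass or fail returned: both elbows are screwed into the middle and right ports and point back, the cartridge is clamped, and the knob was turned to its stop and returned to rest; I viewed 15 pictures, one over the limit of 14.

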